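# Store the spacer collars on the spindle and clip the keeper clamp back on

## Robot

A 7-joint arm with a two-finger parallel gripper is mounted at the origin on the work surface. World frame = base frame: x ahead of the robot, y to its left, z up, the work surface at z = 0. Lengths are in m, angles in rad, forces in N, time in s.
With the tool pointing down it reaches from about 0.4 to 0.85 m from the base axis. Payload 10.4 kg.
Tool frame: the origin (TCP) lies midway between the tips of the shut fingers; the grasp point (between the pads) lies r.grip_point_offset behind it (r.grip_point_offset is the distance from the TCP to the grasp point, in m); z points along the fingers, y is the line along which they close (so a half turn about z gives the same grasp; the last joint's range is limited). The gripper opens to 87 mm and grips with 3 to 60 N. Pads are 19 mm wide; open, the fingers measure 117 mm over their backs; the gripper's body (75 mm by 190 mm) begins 51 mm behind the grasp point.
Start: joints at [1.131, 0.332, -0.065, 1.46, 0.022, 1.35, -0.088], TCP at [0.253, -0.572, 0.223] pointing down, gripper open.
Joint ranges: [-2.6, 2.6], [-0.5, 2.12], [-1.47, 1.34], [0.16, 2.42], [-1.27, 4.41], [0.06, 2.06], [-2.6, 2.6]. Speed limits (rad/s): [2.22, 2.22, 2.79, 2.79, 3.14, 3.14, 3.14].

## Interface

Orientations are given as a unit quaternion [x, y, z, w].
In Python, from bench import r gives the robot as it stands.
- The arm moves only by the tool play_rows, never from a script. Its arguments are lists of equal length, an entry for each row: "claw": the closure, from 0 (fully open) to 1 (shut); "delta_pos": the shift along the tool's x, y, z scaled (see below), a list of three; "delta_rot": the turn, a rotation vector about the tool's x, y, z scaled (see below), a list of three. A call has 1 to 8 rows; each row shifts and turns the commanded pose from where the row before left it, along the tool's axes as they then stand; what a row does not reach is not made up. The controller multiplies each number of a shift by 200 mm and each number of a turn by pi rad. A row lasts 1/10 s, in which the tool goes at most 50 mm and 8.59 degrees, less where a joint would pass 70% of its speed; a pose out of reach is approached as far as the arm can. A call with a number of a shift or a turn outside -1 to 1 is refused whole. A call with a gripper value outside its range is refused whole. The fingers move at their own pace and stop on an object; "squeeze" is the grip in N (left out, the last holds). Time passes only in rows, so rows that do not move let the fingers close. It gives the time, the measured TCP pose, the force, the opening and the grip force at its end, in the units of the state.
- r.read_state(): the state, without advancing time (a new reading comes with each control period).
- r.camera(name): name is "side" or "top" or "wrist"; returns a dict with "pixels" (420x560x3 uint8, red, green, blue), "camera_matrix" (3x3 intrinsics, pixels), "cam_to_world" (4x4, takes a point from camera to world coordinates); the wrist camera has in their place "hand_eye" (4x4, takes a point from camera to tool coordinates, whose origin is the TCP and whose axes are the flange's). Camera axes: x right, y up, looking along -z (the intrinsics and any distortion apply to the point x, -y, -z); pixel columns grow to the right and rows downward; lengths in m; the calibration is good to about 2 mm. The wrist camera is an equidistant fisheye: a pixel r from the principal point sees the ray r / f radians off the axis. A picture is of the moment at which its call begins: read the wrist's pose just before it. There is no depth.
- r.close_job(): hands the job in; it is judged then, once.
The state is a dict: "time": time; "joint_positions": joint angles; "joint_vel": joint speeds; "joint_torque": joint torques, N m; "ee_pos": TCP position; "eef_rot": TCP orientation; "ft_force": force on the tool from outside, world axes, zero at the start; "torque": the same for the moment, N m; "width": finger opening in m; "grip_force": force on a finger pad.
Only numpy, scipy, OpenCV 4.12 (cv2) and the standard library are available. Lean on these libraries where they do the work, as an engineer would, in place of code of your own. Each camera call takes 0.05 s, during which the arm holds its last target. There are 200 camera calls.

## Task

Take the spring clamp off the upright spindle, slide every spacer collar that lies on the bench onto the spindle in order of size, the widest at the bottom, all the way down, and then clip the clamp back round the spindle, level and right down against the top collar, to keep them there. Leave the other things on the bench alone.

Things in the scene. Friction and masses are not known exactly. Their poses are not given: they have to be found in the camera images.
- stand: fixed spindle stand: a dark round cast base 100 mm across and 15 mm high with one upright steel shaft 20 mm in diameter in its middle. Origin at the centre of its underside, z up
- spindle_foot (a point): point on the shaft's axis at the top face of the base (15 mm above the bench), where the first collar comes to rest
- spindle_tip (a point): point on the shaft's axis at its very top, 125 mm above the top face of the base; the last 5 mm taper to 10 mm in diameter
- collar_1: loose plain aluminium spacer collar (thick ring), 68 mm outside diameter, 24.5 mm bore, 18 mm high, lying flat on the bench at the start; may be absent. Origin at the centre of its underside, z along the bore. Both faces are alike
- collar_1_mid (a point): centre of the 68 mm collar, on the bore's axis at half its height
- collar_2: loose plain aluminium spacer collar (thick ring), 60 mm outside diameter, 24.5 mm bore, 18 mm high, lying flat on the bench at the start; may be absent. Origin at the centre of its underside, z along the bore. Both faces are alike
- collar_2_mid (a point): centre of the 60 mm collar, on the bore's axis at half its height
- collar_3: loose plain aluminium spacer collar (thick ring), 52 mm outside diameter, 24.5 mm bore, 18 mm high, lying flat on the bench at the start; may be absent. Origin at the centre of its underside, z along the bore. Both faces are alike
- collar_3_mid (a point): centre of the 52 mm collar, on the bore's axis at half its height
- collar_4: loose plain aluminium spacer collar (thick ring), 44 mm outside diameter, 24.5 mm bore, 18 mm high, lying flat on the bench at the start; may be absent. Origin at the centre of its underside, z along the bore. Both faces are alike
- collar_4_mid (a point): centre of the 44 mm collar, on the bore's axis at half its height
- collar_5: loose plain aluminium spacer collar (thick ring), 36 mm outside diameter, 24.5 mm bore, 18 mm high, lying flat on the bench at the start; may be absent. Origin at the centre of its underside, z along the bore. Both faces are alike
- collar_5_mid (a point): centre of the 36 mm collar, on the bore's axis at half its height
- clamp: sprung clamp like a big clothes peg, 130 mm long, 22 mm high along its pivot (z), 0.12 kg: black handles, V-grooved rubber jaws. Starts clipped round the shaft, level, handles towards the robot. Origin on the pivot at half height; x runs along the fixed arm (-y side) to the jaws; the line of symmetry is x turned about z by half of clamp_jaw. Works upside down too
- clamp_jaw (a joint): angle of the other arm (+y side) about the pivot: -0.08 empty and shut, about 0 closed round the shaft, 0.4 squeezed to the stop: jaw lips about 36 mm apart, handles' outer faces parallel and 28 mm apart. On the shaft the handles are about 46 mm wide where best gripped. Squeezing takes up to 15 N; it springs shut when let go
- clamp_seat (a point): point fixed to the clamp's fixed arm: the middle of the jaws when closed, 58 mm from the pivot along x, half height; lies on the shaft's axis when the clamp is clipped on
- clamp_grip (a point): point fixed to the clamp's fixed arm, 48 mm behind the pivot (-x), half height: where to squeeze the handles, between the two of them (exactly midway when clamp_jaw is 0). The handles reach from 12 to 70 mm behind the pivot
- spray_can: a spray can, 66 mm across and 190 mm tall, standing; bystander. Leave it where it is
- glue_jar: an amber glass jar, 80 mm across and 100 mm tall; bystander. Leave it where it is
- spanner: an open spanner, 190 mm long, lying flat; bystander. Leave it where it is
- offcut: a wood offcut, 140 x 60 x 40 mm; bystander. Leave it where it is

How it is judged:
On the way, in this order (a step that is already met when the one before it is completed fails the run):
1. the clamp is taken off the spindle, at least 6 cm clear of its axis (horizontal distance between clamp_seat and spindle_foot above 0.06 m), for 0.2 s.
2. every collar present is on the spindle, widest at the bottom, fully down (horizontal distance between each of collar_1_mid, collar_2_mid, collar_3_mid, collar_4_mid, collar_5_mid and spindle_foot below 0.006 m and distance between collar_1_mid and spindle_foot below 0.013 m and (distance between collar_2_mid and spindle_foot below 0.013 m or distance between collar_2_mid and collar_1_mid below 0.0225 m) and (distance between collar_3_mid and spindle_foot below 0.013 m or distance between collar_3_mid and collar_1_mid below 0.0225 m or distance between collar_3_mid and collar_2_mid below 0.0225 m) and (distance between collar_4_mid and spindle_foot below 0.013 m or distance between collar_4_mid and collar_1_mid below 0.0225 m or distance between collar_4_mid and collar_2_mid below 0.0225 m or distance between collar_4_mid and collar_3_mid below 0.0225 m) and (distance between collar_5_mid and spindle_foot below 0.013 m or distance between collar_5_mid and collar_1_mid below 0.0225 m or distance between collar_5_mid and collar_2_mid below 0.0225 m or distance between collar_5_mid and collar_3_mid below 0.0225 m or distance between collar_5_mid and collar_4_mid below 0.0225 m)), for 0.3 s.
At the end, for the whole second after the job is handed in: collars within 6 mm of the spindle's axis, widest on the base, each next smaller down on the one below (gaps under about 4 mm); clamp closed round the shaft (seat within 6 mm of the axis, clamp_jaw -0.06 to 0.10), level within 0.15 rad, still, at most about 8 mm above the top collar (all of step 2 and horizontal distance between clamp_seat and spindle_foot below 0.006 m and value of joint clamp_jaw between -0.06 and 0.1 rad and angle between the z axis of clamp and the z axis of stand, either way round below 0.15 rad and linear speed of clamp below 0.02 m/s and (distance between clamp_seat and collar_1_mid below 0.029 m or distance between clamp_seat and collar_2_mid below 0.029 m or distance between clamp_seat and collar_3_mid below 0.029 m or distance between clamp_seat and collar_4_mid below 0.029 m or distance between clamp_seat and collar_5_mid below 0.029 m)); the robot touches nothing.
It fails at once if the spray can is shoved more than 5 cm from its place (distance of spray_can from where it was at the start of the episode above 0.05 m).
It fails at once if the glue jar is shoved more than 5 cm from its place (distance of glue_jar from where it was at the start of the episode above 0.05 m).
It fails at once if the spanner is shoved more than 5 cm from its place (distance of spanner from where it was at the start of the episode above 0.05 m).
It fails at once if the offcut is shoved more than 5 cm from its place (distance of offcut from where it was at the start of the episode above 0.05 m).
Of collar_1, collar_2, collar_3, collar_4, collar_5 only 3 to 5 are there at a start; the rules pass over those that are not, and their reading is None.
At some moment in a run one of collar_1, collar_2, collar_3, collar_4, collar_5 may be knocked a few centimetres aside while the robot is not near it.
Once in a run the grip may slacken for a moment while it holds something.
It also fails if it takes over 210 s, if anything falls off the work surface, if the arm or the gripper's body presses on something with over 40 N, if the wrist force passes 120 N, or if a joint passes its speed limit or range.

## Working session

There is one attempt and no reset: what is moved stays moved. The work goes in short steps, Python scripts to look and compute and a tool call to move; the robot and the scene stay as the last step left them, time stands still between calls to the robot, and variables do not carry over. Pictures are saved under pics/ and viewed, at most 14 in all, crops included, and the job is handed in when it is done.

Besides the shell and the picture viewer there is one more tool, called in YAML: its name, and indented under it one key for each argument. play_rows: Moves the arm, as the interface text tells. Shifts and turns lie within -1 to 1; 1 stands for 200 mm of shift or pi rad of turn. Its arguments: {"type":"object","properties":{"claw":{"type":"array"},"delta_pos":{"type":"array"},"delta_rot":{"type":"array"},"squeeze":{"type":"number"}},"required":["claw","delta_pos","delta_rot"]}

```bash
mkdir -p pics; ls; python3 - <<'E'
from bench import r
import cv2
s=r.read_state(); print(s, r.grip_point_offset)
for n in("top","side"):
    c=r.camera(n); cv2.imwrite(f"pics/{n}0.png",c["pixels"][:,:,::-1]); print(n,c["camera_matrix"],c["cam_to_world"],[k for k in c])
c=r.camera("wrist");print(c["camera_matrix"],c["hand_eye"]);cv2.imwrite("pics/w0.png",c["pixels"][:,:,::-1])
E
```

```text
pics
{'time': 0.0, 'joint_positions': array([ 1.1313799 ,  0.33285748, -0.06467113,  1.46094011,  0.02161125,
        1.349894  , -0.08850602]), 'joint_vel': array([ 4.84889460e-05, -3.95345360e-04,  1.03017616e-03, -7.00280250e-04,
        1.21383028e-03,  1.76069515e-05,  2.07203101e-04]), 'joint_torque': array([-3.08332319e-04, -6.23259830e+01,  2.44043703e-02, -3.89907646e+01,
       -6.12994074e-02,  3.97687883e-02,  1.34926063e-04]), 'ee_pos': array([ 0.25285185, -0.57114856,  0.22176343]), 'eef_rot': array([ 9.78362279e-01,  2.06897943e-01, -1.86824393e-04, -6.76348245e-04]), 'ft_force': array([ 0.18874328, -0.24597899, -0.80045587]), 'torque': array([ 0.05003645,  0.03598575, -0.00790635]), 'grip_force': 0.0, 'width': 0.0871096691979852} 0.0187
top [[403.31093695   0.         288.14920853]
 [  0.         403.31093695 207.64616133]
 [  0.           0.           1.        ]] [[ 0.04538649  0.97546199 -0.21543904  0.35934013]
 [-0.99896226  0.04349675 -0.01350711 -0.00596255]
 [-0.00380477  0.21582851  0.97642387  1.1566428 ]
 [ 0.          0.          0.          1.        ]] ['pixels', 'camera_matrix', 'cam_to_world']
side [[530.8498432    0.         269.78426089]
 [  0.         530.8498432  210.98741459]
 [  0.           0.           1.        ]] [[-0.99168483  0.07464446 -0.10483036  0.42596205]
 [-0.12863991 -0.55218475  0.82373769  1.1388831 ]
 [ 0.00360173  0.83037354  0.55719549  0.88080952]
 [ 0.          0.          0.          1.        ]] ['pixels', 'camera_matrix', 'cam_to_world']
[[325.1922621    0.         282.98010165]
 [  0.         325.1922621  207.04652006]
 [  0.           0.           1.        ]] [[-1.52443701e-04  9.57681427e-01  2.87830264e-01  7.96110276e-02]
 [ 9.99999556e-01 -1.21715840e-04  9.34608572e-04 -2.86857502e-04]
 [ 9.30090773e-04  2.87830279e-01 -9.57680983e-01 -1.62356662e-01]
 [ 0.00000000e+00  0.00000000e+00  0.00000000e+00  1.00000000e+00]]
```

View pics/top0.png

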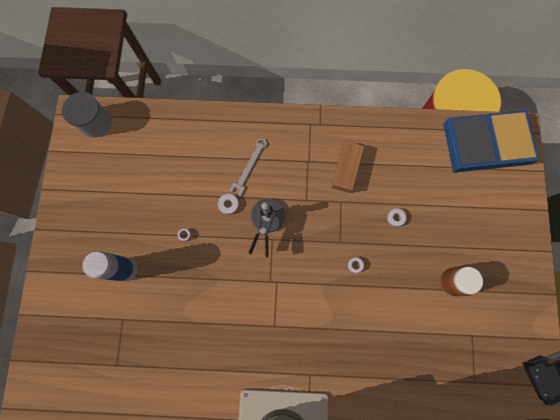

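View pics/side0.png

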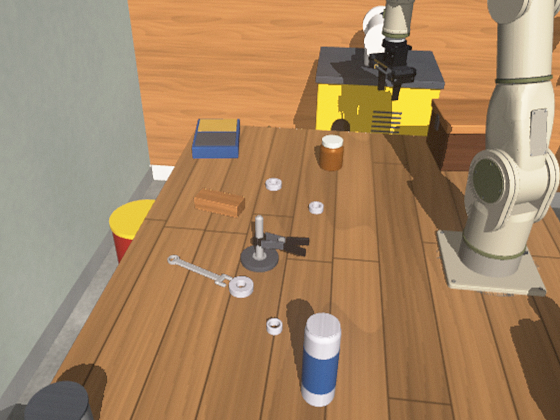

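The top view shows the stand at about (267,215) with the clamp handles pointing down the picture. There are four collars, at (228,204), (184,235), (397,217) and (356,265). The spanner lies by the biggest one. The side view shows the same four collars and the clamp partway up the shaft at (259,240).

```bash
cat > h.py <<'E'
import numpy as np, cv2
from scipy.spatial.transform import Rotation as R
from bench import r
def ray(c,p,st=None):
    K=c["camera_matrix"]; x=(p[0]-K[0,2])/K[0,0]; y=(p[1]-K[1,2])/K[1,1]
    if "hand_eye" in c:
        t=np.hypot(x,y); k=np.sin(t)/max(t,1e-9); d=np.array([x*k,-y*k,-np.cos(t)])
        T=np.eye(4);T[:3,:3]=R.from_quat(st["eef_rot"]).as_matrix();T[:3,3]=st["ee_pos"];M=T@c["hand_eye"]
    else: d=np.array([x,-y,-1.]); M=c["cam_to_world"]
    d=M[:3,:3]@d; return M[:3,3],d/np.linalg.norm(d)
def plane(o,d,z): return o+d*(z-o[2])/d[2]
def proj(c,P,st=None):
    M=c.get("cam_to_world")
    if M is None:
        T=np.eye(4);T[:3,:3]=R.from_quat(st["eef_rot"]).as_matrix();T[:3,3]=st["ee_pos"];M=T@c["hand_eye"]
    q=np.linalg.inv(M)@np.append(P,1); x,y,z=q[0],-q[1],-q[2]; K=c["camera_matrix"]
    if "hand_eye" in c:
        rr=np.hypot(x,y); t=np.arctan2(rr,z); u=np.array([x,y])/max(rr,1e-9)*t
    else: u=np.array([x,y])/z
    return np.array([K[0,0]*u[0]+K[0,2],K[1,1]*u[1]+K[1,2]])
def tri(*rays):
    A=np.zeros((3,3));b=np.zeros(3)
    for o,d in rays:
        Q=np.eye(3)-np.outer(d,d);A+=Q;b+=Q@o
    x=np.linalg.solve(A,b); return x,[np.linalg.norm((np.eye(3)-np.outer(d,d))@(x-o))*1e3 for o,d in rays]
def rings(img,vmin=100,smax=70,amin=30):
    """bright grey blobs having a hole: (centre of hole, bbox of blob, area)"""
    hsv=cv2.cvtColor(img,cv2.COLOR_RGB2HSV)
    m=((hsv[...,2]>vmin)&(hsv[...,1]<smax)).astype(np.uint8)*255
    cs,hi=cv2.findContours(m,cv2.RETR_CCOMP,cv2.CHAIN_APPROX_NONE); out=[]
    for i,c in enumerate(cs):
        if hi[0][i][3]<0 and hi[0][i][2]>=0:
            k=hi[0][i][2]; best=None
            while k>=0:
                a=cv2.contourArea(cs[k])
                if best is None or a>best[0]: best=(a,k)
                k=hi[0][k][0]
            if cv2.contourArea(c)>amin and best[0]>8:
                M=cv2.moments(cs[best[1]]); out.append((np.array([M['m10'],M['m01']])/M['m00'],cv2.boundingRect(c),cv2.contourArea(c),best[0],c))
    return out
E
python3 - <<'E'
from h import *
from bench import r
np.set_printoptions(precision=4,suppress=True)
C={n:r.camera(n) for n in("top","side")}
R_={n:[x for x in rings(C[n]["pixels"])] for n in C}
for n in C:
    for x in R_[n]: print(n,x[0],x[1],x[2],x[3],plane(*ray(C[n],x[0]),0.018))
for a in R_["top"]:
    for b in R_["side"]:
        P,e=tri(ray(C["top"],a[0]),ray(C["side"],b[0]))
        if e[0]<8:
            o=a[4].reshape(-1,2); print(a[0],P,e, "OD/mm",1e3*np.ptp([plane(*ray(C["top"],q),0.012)[1] for q in o]))
for n in C: cv2.imwrite(f"pics/{n}1.png",cv2.resize((C[n]["pixels"][150:290,160:420] if n=="top" else C[n]["pixels"][170:340,160:340])[:,:,::-1],None,fx=3,fy=3,interpolation=cv2.INTER_CUBIC))
E
```

```text
top [355.0601 264.6727] (347, 257, 17, 16) 188.0 55.5 [ 0.4554 -0.1849  0.018 ]
top [183.1277 234.1277] (177, 228, 13, 13) 110.5 53.5 [0.5199 0.3056 0.018 ]
top [396.176 217.221] (387, 208, 20, 19) 259.0 44.5 [ 0.5963 -0.3016  0.018 ]
top [227.3246 203.3596] (218, 194, 21, 21) 306.5 57.0 [0.6154 0.1866 0.018 ]
top [261.4487 141.8333] (230, 138, 37, 58) 335.5 26.0 [0.809 0.099 0.018]
side [274.0667 326.0889] (266, 318, 17, 18) 214.0 15.0 [0.5203 0.3137 0.018 ]
side [170.7843 259.3725] (167, 255, 87, 43) 840.5 8.5 [0.8113 0.1183 0.018 ]
side [277.3182 240.0909] (252, 232, 34, 29) 370.0 11.0 [0.55   0.0003 0.018 ]
side [221.7697 139.67  ] (195, 127, 42, 19) 511.5 150.5 [ 0.8217 -0.5758  0.018 ]
side [540.0588 288.8235] (437, 80, 123, 216) 14331.0 17.0 [-0.0978  0.109   0.018 ]
side [383.9461  12.9118] (363, 0, 51, 66) 1698.0 34.0 [ 0.144  -2.5611  0.018 ]
[183.1277 234.1277] [0.521  0.3074 0.0114] [np.float64(0.10245652691163704), np.float64(0.10245652691147043)] OD/mm 34.98716632766069
[261.4487 141.8333] [0.8167 0.1005 0.0025] [np.float64(1.430750311306822), np.float64(1.4307503113068636)] OD/mm 97.67178088851688
[261.4487 141.8333] [0.6764 0.0687 0.3437] [np.float64(3.713763063959597), np.float64(3.7137630639595076)] OD/mm 97.67178088851688
```

View pics/top1.png

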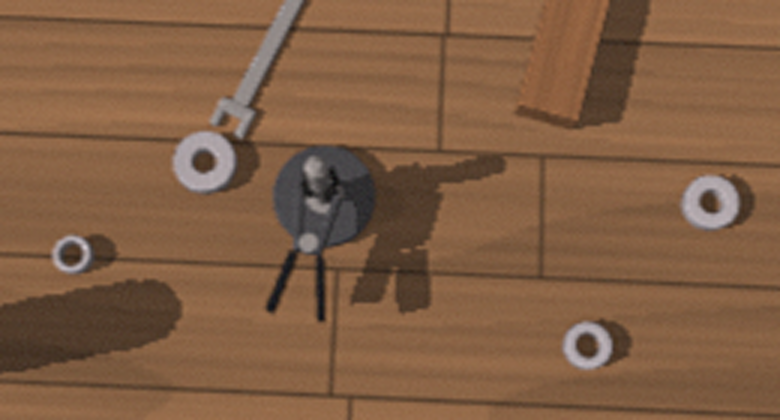

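View pics/side1.png

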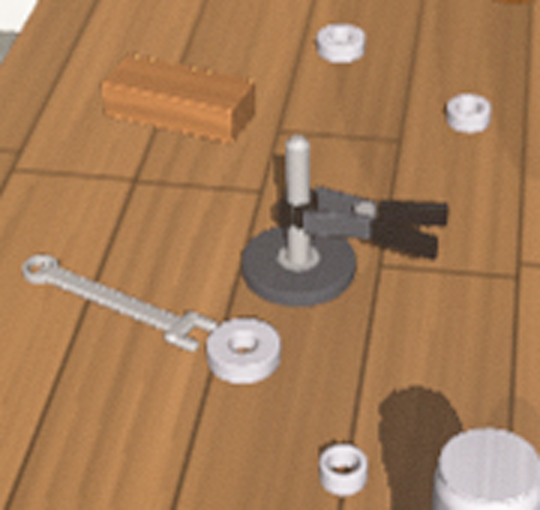

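The crops show the shaft tip at top (264.3,205) and side (259,217). The clamp pivot is at top (262.7,230.7) and side (281.7,239.3). The base centre is at top (268,215). The blob sizes suggest the 60, 52, 44 and 36 mm collars.

```bash
python3 - <<'E'
from h import *
np.set_printoptions(precision=4,suppress=True)
C={n:r.camera(n) for n in("top","side")}
t=lambda a,b:tri(ray(C["top"],a),ray(C["side"],b))
print("tip",t((264.3,204.5),(259,216.5)))
print("pivot top",t((262.7,230.7),(281.7,239.3)))
print("handleL",t((250,252.7),(305.3,254.3)),"handleR",t((267,256),(309,241.3)))
hsv=cv2.cvtColor(C["top"]["pixels"],cv2.COLOR_RGB2HSV)
# base disc: outline in top view, dark blue-grey
m=((hsv[...,2]<95)&((hsv[...,1]<60)|(hsv[...,0]>60))).astype(np.uint8)*255; m[:185]=0;m[245:]=0;m[:,:240]=0;m[:,300:]=0
cs,_=cv2.findContours(m,0,1);c=max(cs,key=cv2.contourArea);print(cv2.minEnclosingCircle(c),cv2.boundingRect(c))
(u,v),_=cv2.minEnclosingCircle(c);print("base",plane(*ray(C["top"],(u,v)),0.012))
for p in [(218+10,194+10.0),(387+9.5,208+9),(347+8,257+7.5),(177+6,228+6)]: print(plane(*ray(C["top"],p),0.012))
# hole centre in side view, higher threshold
for x in rings(C["side"]["pixels"],150,60,20): print(x[0],x[1],x[3],plane(*ray(C["side"],x[0]),0.018))
E
```

```text
tip (array([0.5891, 0.0702, 0.1392]), [np.float64(0.33290356687379774), np.float64(0.33290356687353534)])
pivot top (array([0.5307, 0.0748, 0.078 ]), [np.float64(0.20726495630523764), np.float64(0.20726495630530165)])
handleL (array([0.4698, 0.1069, 0.0621]), [np.float64(1.3676327168233686), np.float64(1.367632716823344)]) handleR (array([0.4632, 0.06  , 0.0676]), [np.float64(0.538693933361049), np.float64(0.5386939333611687)])
((263.8035583496094, 221.89285278320312), 25.06102752685547) (251, 199, 34, 46)
base [0.5667 0.0781 0.012 ]
[0.615  0.1855 0.012 ]
[ 0.5982 -0.3041  0.012 ]
[ 0.4564 -0.1857  0.012 ]
[0.5211 0.3076 0.012 ]
[ 40.5189 381.5455] (30, 372, 26, 21) 44.0 [0.9581 0.5214 0.018 ]
[274.9774 325.887 ] (266, 318, 17, 18) 29.5 [0.5184 0.3129 0.018 ]
[171.0588 258.9706] (168, 255, 86, 43) 17.0 [0.8111 0.1166 0.018 ]
[ 48.3333 361.0133] (38, 246, 80, 126) 12.5 [0.9669 0.4711 0.018 ]
[452.8495 280.6882] (438, 230, 108, 64) 15.5 [0.1055 0.1066 0.018 ]
[538.669  192.8596] (475, 81, 85, 175) 286.0 [-0.2206 -0.3473  0.018 ]
[159. 181.] (0, 0, 174, 398) 10.0 [ 0.9595 -0.2592  0.018 ]
```

```bash
cat >> h.py <<'E'
def go(p,yaw,st=None,step=0.045):
    """print turn then shift (in units of the moves) to TCP p, tool x at world angle yaw deg, pointing down"""
    st=st or r.read_state(); Rc=R.from_quat(st["eef_rot"])
    Rt=R.from_euler('z',yaw,degrees=True)*R.from_euler('x',180,degrees=True)
    w=(Rc.inv()*Rt).as_rotvec()/np.pi; d=Rt.inv().apply(np.array(p)-st["ee_pos"])/0.2
    n=int(np.ceil(np.linalg.norm(w)*180/8.5)); m=int(np.ceil(np.linalg.norm(d)*0.2/step))
    print("turn",w.round(4),"/%d ="%n,(w/max(n,1)).round(4)," shift",d.round(4),"/%d ="%m,(d/max(m,1)).round(4))
E
python3 -c "
from h import *
go((0.45,0.09,0.28),-6.2)"
```

```text
turn [-1.000e-04  0.000e+00  1.671e-01] /4 = [-0.      0.      0.0418]  shift [ 0.6221 -3.3942 -0.2882] /16 = [ 0.0389 -0.2121 -0.018 ]
```

play_rows:
  claw: [0,0,0,0,0,0,0,0]
  delta_pos:
    - [0,0,0]
    - [0,0,0]
    - [0,0,-0.1]
    - [0,0,-0.18]
    - [0.04,-0.2,0]
    - [0.04,-0.2,0]
    - [0.04,-0.2,0]
    - [0.04,-0.2,0]
  delta_rot:
    - [0,0,0.042]
    - [0,0,0.042]
    - [0,0,0.042]
    - [0,0,0.042]
    - [0,0,0]
    - [0,0,0]
    - [0,0,0]
    - [0,0,0]

```text
time: 1.15
ee_pos: [0.3029, -0.4144, 0.2786]
eef_rot: [0.998, -0.055, 0.0, 0.0]
ft_force: [1.1, 0.6, -0.5]
width: 0.0866
grip_force: 0.0
```

play_rows:
  claw: [0,0,0,0,0,0,0,0]
  delta_pos:
    - [0.04,-0.2,0]
    - [0.04,-0.2,0]
    - [0.04,-0.2,0]
    - [0.04,-0.2,0]
    - [0.04,-0.2,0]
    - [0.04,-0.2,0]
    - [0.04,-0.2,0]
    - [0.04,-0.2,0]
  delta_rot:
    - [0,0,0]
    - [0,0,0]
    - [0,0,0]
    - [0,0,0]
    - [0,0,0]
    - [0,0,0]
    - [0,0,0]
    - [0,0,0]

```text
time: 1.95
ee_pos: [0.4018, -0.1034, 0.2788]
eef_rot: [0.998, -0.055, 0.0, 0.0]
ft_force: [1.4, -0.1, 0.5]
width: 0.0868
grip_force: 0.0
```

play_rows:
  claw: [0,0,0,0,0,0,0,0]
  delta_pos:
    - [0.04,-0.2,0]
    - [0.04,-0.2,0]
    - [0.04,-0.2,0]
    - [0.04,-0.2,0]
    - [0.04,-0.19,0]
    - [0,0,0]
    - [0,0,0]
    - [0,0,0]
  delta_rot:
    - [0,0,0]
    - [0,0,0]
    - [0,0,0]
    - [0,0,0]
    - [0,0,0]
    - [0,0,0]
    - [0,0,0]
    - [0,0,0]

```text
time: 2.75
ee_pos: [0.4632, 0.0862, 0.2784]
eef_rot: [0.998, -0.056, -0.0, 0.0]
ft_force: [0.0, 0.1, -0.7]
width: 0.0874
grip_force: 0.0
```

```bash
python3 -c "
from h import *
s=r.read_state();print(s['time'],s['ee_pos'],s['eef_rot'])
c=r.camera('wrist');cv2.imwrite('pics/w1.png',c['pixels'][:,:,::-1])
print(proj(c,(.589,.07,.14),s),proj(c,(.531,.075,.078),s))
go((0.45,0.09,0.28),-6.2)"
```

```text
2.75 [0.46321907 0.0862111  0.27844231] [ 9.98423271e-01 -5.61327680e-02 -8.72926350e-05  2.75551405e-04]
[285.8926182   61.10413081] [286.80223924 121.59670736]
turn [ 0.0002 -0.     -0.0015] /1 = [ 0.0002 -0.     -0.0015]  shift [-0.0679 -0.0126 -0.0075] /1 = [-0.0679 -0.0126 -0.0075]
```

View pics/w1.png

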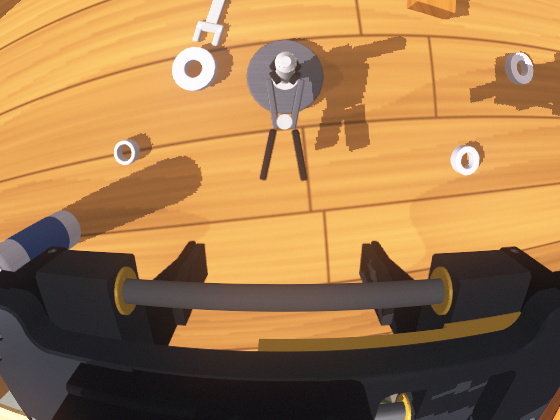

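The wrist view shows the tip at (285,60), the clamp pivot at (285,121.5) and the handle ends at (264,179) and (303,179), so the clamp is nearly aligned with the tool.

```bash
python3 -c "
from h import *
np.set_printoptions(precision=4,suppress=True)
s=r.read_state();c=r.camera('wrist');C={n:r.camera(n) for n in('top','side')}
rw=lambda p:ray(c,p,s)
P,e=tri(rw((285,121.5)),ray(C['top'],(262.7,230.7)),ray(C['side'],(281.7,239.3)));print('pivot',P,e)
T,e=tri(rw((285.5,58)),ray(C['top'],(264.3,204.5)),ray(C['side'],(259,216.5)));print('tip',T,e)
for z in(.055,.067): print(z,plane(*rw((265,179)),z),plane(*rw((303,179)),z))
d=(T-P)[:2];d/=np.linalg.norm(d);print('yaw',np.degrees(np.arctan2(d[1],d[0])))
G=T[:2]-106e-3*d;print('G',G)
o=r.grip_point_offset
go((G[0],G[1],0.14),-6.2);go((G[0],G[1],P[2]-.011-o),-6.2)
for x in rings(c['pixels'],150,60,50): print(x[0],x[1],plane(*rw(x[0]),.018))
"
```

```text
pivot [0.5309 0.0757 0.0785] [np.float64(1.1550204056782258), np.float64(1.0207353295226789), np.float64(0.21374329641825127)]
tip [0.5901 0.0699 0.1391] [np.float64(2.018548670098217), np.float64(0.7142379466078115), np.float64(1.341681607837975)]
0.055 [0.4645 0.1085 0.055 ] [0.4593 0.0628 0.055 ]
0.067 [0.4669 0.1076 0.067 ] [0.4619 0.0632 0.067 ]
yaw -5.573226465489867
G [0.4846 0.0802]
turn [ 0.0001 -0.0001 -0.0014] /1 = [ 0.0001 -0.0001 -0.0014]  shift [0.1093 0.0188 0.6932] /4 = [0.0273 0.0047 0.1733]
turn [ 0.0001 -0.0001 -0.0014] /1 = [ 0.0001 -0.0001 -0.0014]  shift [0.1093 0.0188 1.1492] /6 = [0.0182 0.0031 0.1915]
[464.5145 159.5419] (450, 145, 29, 30) [ 0.4578 -0.1792  0.018 ]
[123.8462 152.2741] (114, 140, 21, 25) [0.5215 0.3068 0.018 ]
[521.4876  67.3875] (510, 52, 23, 32) [ 0.5986 -0.3005  0.018 ]
[192.935  68.269] (172, 47, 44, 44) [0.6169 0.1876 0.018 ]
```

play_rows:
  claw: [0,0,0,0,0,0,0,0]
  delta_pos:
    - [0.055,0.006,0]
    - [0.055,0.006,0.1]
    - [0,0,0.2]
    - [0,0,0.2]
    - [0,0,0.2]
    - [0,0,0.2]
    - [0,0,0.15]
    - [0,0,0.1]
  delta_rot:
    - [0,0,0]
    - [0,0,0]
    - [0,0,0]
    - [0,0,0]
    - [0,0,0]
    - [0,0,0]
    - [0,0,0]
    - [0,0,0]
  squeeze: 40

```text
time: 3.75
ee_pos: [0.4844, 0.0819, 0.046]
eef_rot: [0.998, -0.056, -0.001, 0.0]
ft_force: [0.1, -0.7, 0.0]
width: 0.0871
grip_force: 0.0
```

play_rows:
  claw: [0.4,0.6,0.8,0.9,1,1,1,1]
  delta_pos:
    - [0,0,0.2]
    - [0,0,0]
    - [0,0,0]
    - [0,0,0]
    - [0,0,0]
    - [0,0,0]
    - [0,0,0]
    - [0,0,0]
  delta_rot:
    - [0,0,0]
    - [0,0,0]
    - [0,0,0]
    - [0,0,0]
    - [0,0,0]
    - [0,0,0]
    - [0,0,0]
    - [0,0,0]

```text
time: 4.55
ee_pos: [0.4851, 0.0824, 0.0089]
eef_rot: [0.998, -0.055, 0.0, 0.0]
ft_force: [1.0, 0.6, -0.6]
width: 0.0313
grip_force: 13.2
```

```bash
python3 -c "
from h import *
s=r.read_state();print(s['time'],s['ee_pos'],s['ft_force'],s['width'],s['grip_force'])
c=r.camera('wrist');cv2.imwrite('pics/w2.png',c['pixels'][:,:,::-1])
"
```

```text
4.55 [0.48508287 0.08235872 0.00887634] [ 0.98025337  0.55581145 -0.64902621] 0.03132606862207981 13.225209372883073
```

View pics/w2.png

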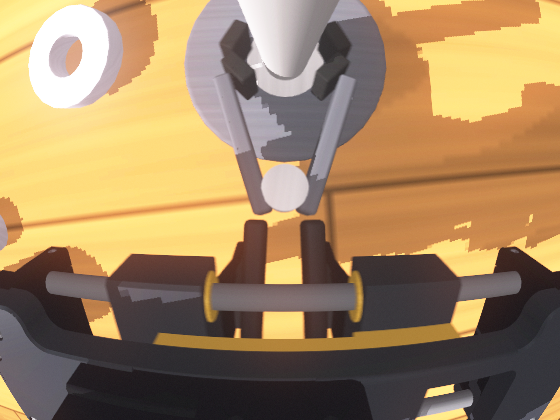

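The jaws opened, but I went 40 mm too low on the handles. I'll release, rise 40 mm and regrip.

play_rows:
  claw: [0.7,0.4,0.2,0,0,0,0,0]
  delta_pos:
    - [0,0,0]
    - [0,0,0]
    - [0,0,0]
    - [0,0,0]
    - [0,0,-0.1]
    - [0,0,-0.1]
    - [0,0,0]
    - [0,0,0]
  delta_rot:
    - [0,0,0]
    - [0,0,0]
    - [0,0,0]
    - [0,0,0]
    - [0,0,0]
    - [0,0,0]
    - [0,0,0]
    - [0,0,0]

```text
time: 5.4
ee_pos: [0.4851, 0.0823, 0.0486]
eef_rot: [0.998, -0.056, 0.0, 0.0]
ft_force: [0.1, 0.4, -1.2]
width: 0.0753
grip_force: 0.0
```

play_rows:
  claw: [0.4,0.6,0.8,0.9,1,1,1,1]
  delta_pos:
    - [0,0,0]
    - [0,0,0]
    - [0,0,0]
    - [0,0,0]
    - [0,0,0]
    - [0,0,0]
    - [0,0,0]
    - [0,0,0]
  delta_rot:
    - [0,0,0]
    - [0,0,0]
    - [0,0,0]
    - [0,0,0]
    - [0,0,0]
    - [0,0,0]
    - [0,0,0]
    - [0,0,0]

```text
time: 6.2
ee_pos: [0.4849, 0.0824, 0.0486]
eef_rot: [0.998, -0.055, 0.0, 0.0]
ft_force: [-0.3, -0.2, -0.1]
width: 0.027
grip_force: 0.0
```

play_rows:
  claw: [1,1,1,1]
  delta_pos:
    - [0,0,0]
    - [0,0,0]
    - [0,0,0]
    - [0,0,0]
  delta_rot:
    - [0,0,0]
    - [0,0,0]
    - [0,0,0]
    - [0,0,0]

```text
time: 6.6
ee_pos: [0.4849, 0.0824, 0.0486]
eef_rot: [0.998, -0.055, 0.0, 0.0]
ft_force: [-0.6, 0.3, 0.3]
width: 0.0015
grip_force: 0.0
```

```bash
python3 -c "
from h import *
s=r.read_state();print(s['time'],s['ee_pos'],s['ft_force'],s['width'],s['grip_force'])
c=r.camera('wrist');cv2.imwrite('pics/w3.png',c['pixels'][:,:,::-1])
"
```

```text
6.6 [0.48492982 0.08240239 0.04856424] [-0.63900647  0.26178046  0.34118891] 0.001485581491494773 0.0
```

View pics/w3.png

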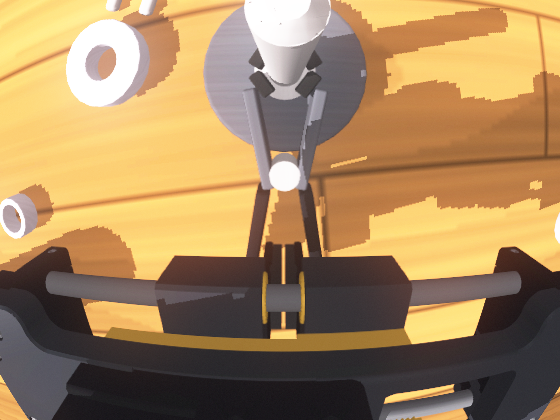

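The fingers closed on nothing. The handles now pass below them, so the clamp has moved. I'll measure its height again.

```bash
python3 -c "
from h import *
np.set_printoptions(precision=4,suppress=True)
s=r.read_state();c=r.camera('wrist')
for z in (.078,.06,.05,.037): print(z,proj(c,(.531,.0757,z),s), plane(*ray(c,(285,173),s),z))
s2=dict(s);s2['ee_pos']=np.array([.48508,.08236,.00888])
print(proj(c,(.531,.0757,.078),s2))
C=r.camera('side');cv2.imwrite('pics/s2.png',cv2.resize(C['pixels'][180:300,200:360,::-1],None,fx=4,fy=4,interpolation=cv2.INTER_CUBIC))
"
```

```text
0.078 [287.9834 190.8064] [0.5387 0.0761 0.078 ]
0.06 [287.4618 181.7053] [0.5353 0.0764 0.06  ]
0.05 [287.2192 177.4904] [0.5334 0.0766 0.05  ]
0.037 [286.9431 172.7087] [0.531  0.0768 0.037 ]
[289.5632 222.7149]
```

View pics/s2.png

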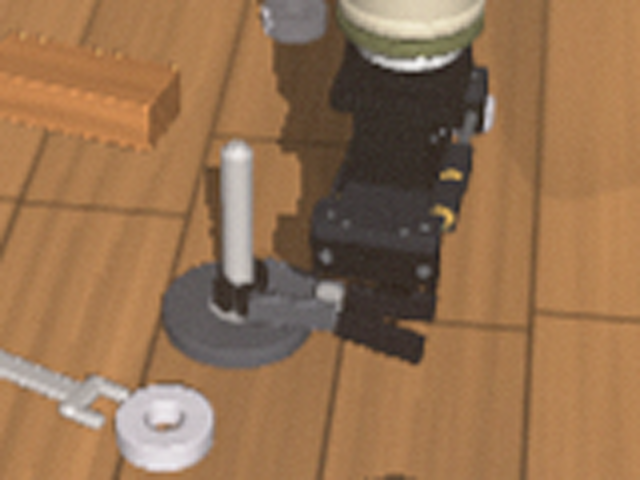

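The clamp slid down and now sits on the base, with its mid-height at about 26 mm. That is just the height where I gripped before, so I go back down, squeeze, pull back, move aside and set it on the bench.

play_rows:
  claw: [0.5,0,0,0,0,0,0,0]
  delta_pos:
    - [0,0,0]
    - [0,0,0]
    - [0,0,0]
    - [0,0,0]
    - [0,0,0]
    - [0,0,0]
    - [0,0,0.1]
    - [0,0,0.1]
  delta_rot:
    - [0,0,0]
    - [0,0,0]
    - [0,0,0]
    - [0,0,0]
    - [0,0,0]
    - [0,0,0]
    - [0,0,0]
    - [0,0,0]

```text
time: 7.55
ee_pos: [0.4855, 0.0824, 0.0085]
eef_rot: [0.998, -0.056, 0.001, 0.0]
ft_force: [-0.2, -0.5, -0.0]
width: 0.0563
grip_force: 0.0
```

play_rows:
  claw: [0.5,1,1,1,1,1,1,1]
  delta_pos:
    - [0,0,0]
    - [0,0,0]
    - [0,0,0]
    - [0,0,0]
    - [0,0,0]
    - [0,0,0]
    - [0,0,0]
    - [0,0,0]
  delta_rot:
    - [0,0,0]
    - [0,0,0]
    - [0,0,0]
    - [0,0,0]
    - [0,0,0]
    - [0,0,0]
    - [0,0,0]
    - [0,0,0]

```text
time: 8.35
ee_pos: [0.4851, 0.0824, 0.0088]
eef_rot: [0.998, -0.055, 0.0, 0.0]
ft_force: [-3.4, 0.5, 4.7]
width: 0.0274
grip_force: 40.0
```

play_rows:
  claw: [1,1,1,1]
  delta_pos:
    - [0,0,0]
    - [0,0,0]
    - [0,0,0]
    - [0,0,0]
  delta_rot:
    - [0,0,0]
    - [0,0,0]
    - [0,0,0]
    - [0,0,0]

```text
time: 8.75
ee_pos: [0.485, 0.0824, 0.0088]
eef_rot: [0.998, -0.055, 0.0, 0.0]
ft_force: [-3.0, -1.2, 6.1]
width: 0.0274
grip_force: 40.0
```

play_rows:
  claw: [1,1,1,1,1,1,1,1]
  delta_pos:
    - [0,0,-0.02]
    - [-0.07,0,0]
    - [-0.1,0,0]
    - [-0.1,0,0]
    - [-0.1,0,0]
    - [0,0.1,0]
    - [0,0.15,0]
    - [0,0.15,0]
  delta_rot:
    - [0,0,0]
    - [0,0,0]
    - [0,0,0]
    - [0,0,0]
    - [0,0,0]
    - [0,0,0]
    - [0,0,0]
    - [0,0,0]

```text
time: 9.55
ee_pos: [0.4024, 0.0104, 0.0127]
eef_rot: [0.998, -0.055, 0.0, 0.0]
ft_force: [0.9, 0.2, -1.3]
width: 0.0275
grip_force: 40.0
```

```bash
python3 -c "
from h import *
s=r.read_state();print(s['time'],s['ee_pos'],s['ft_force'],s['width'],s['grip_force'])
c=r.camera('wrist');cv2.imwrite('pics/w4.png',c['pixels'][:,:,::-1])
"
```

```text
9.55 [0.40236916 0.01036159 0.01273079] [ 0.9430028   0.19015588 -1.29359262] 0.027459759735016652 39.9995553586632
```

View pics/w4.png

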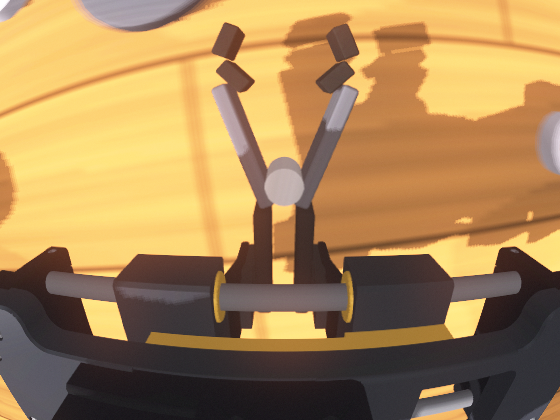

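The clamp is held open, clear of the shaft and aligned. I'll lower it as far as the fingertips allow and let go.

play_rows:
  claw: [1,1,1,0.8,0.5,0.2,0,0]
  delta_pos:
    - [0,0,0.03]
    - [0,0,0.02]
    - [0,0,0]
    - [0,0,0]
    - [0,0,0]
    - [0,0,0]
    - [0,0,0]
    - [0,0,0]
  delta_rot:
    - [0,0,0]
    - [0,0,0]
    - [0,0,0]
    - [0,0,0]
    - [0,0,0]
    - [0,0,0]
    - [0,0,0]
    - [0,0,0]

```text
time: 10.4
ee_pos: [0.4025, 0.0111, 0.0026]
eef_rot: [0.998, -0.055, 0.0, 0.0]
ft_force: [-0.4, 0.3, 0.3]
width: 0.0567
grip_force: 0.0
```

play_rows:
  claw: [0,0,0,0,0,0,0,0]
  delta_pos:
    - [0,0,0]
    - [0,0,-0.1]
    - [0,0,-0.2]
    - [0,0,-0.25]
    - [0,0,-0.25]
    - [0,0,-0.25]
    - [0,0,-0.25]
    - [0,0,0]
  delta_rot:
    - [0,0,0]
    - [0,0,0]
    - [0,0,0]
    - [0,0,0]
    - [0,0,0]
    - [0,0,0]
    - [0,0,0]
    - [0,0,0]

```text
time: 11.2
ee_pos: [0.4052, 0.0114, 0.2688]
eef_rot: [0.998, -0.055, 0.005, 0.001]
ft_force: [0.8, -0.1, -0.8]
width: 0.0869
grip_force: 0.0
```

```bash
cat > look.py <<'E'
from h import *
import sys
np.set_printoptions(precision=4,suppress=True)
C={n:r.camera(n) for n in("top","wrist")}; s=r.read_state()
print(s['time'],s['ee_pos'],s['width'])
for n,v in(("top",110),("wrist",150)):
    for x in rings(C[n]["pixels"],v,70,50):
        w=C[n]; st=s if n=="wrist" else None
        hole=plane(*ray(w,x[0],st),.018)[:2]; o=x[4].reshape(-1,2)
        q=np.array([plane(*ray(w,p,st),.018)[:2] for p in o],np.float32)
        (cx,cy),rad=cv2.minEnclosingCircle(q)
        if rad<.05: print(n,x[0].round(1),"hole",hole,"rim",np.array([cx,cy]),"D%.1f"%(2000*rad))
if len(sys.argv)>1: cv2.imwrite(f"pics/{sys.argv[1]}.png",C["wrist"]["pixels"][:,:,::-1])
E
python3 look.py w5; python3 -c "
from h import *
go((.615,.1865,.2),30)"
```

```text
11.3 [0.403  0.0111 0.2634] 0.08717347684110456
top [355.1 264.6] hole [ 0.4555 -0.1851] rim [ 0.4555 -0.1849] D46.1
top [183.  234.2] hole [0.5197 0.3058] rim [0.52   0.3052] D36.4
top [396.  216.9] hole [ 0.5973 -0.3012] rim [ 0.5965 -0.3015] D56.1
top [227.4 203.4] hole [0.6154 0.1865] rim [0.6149 0.1855] D62.0
wrist [ 72.1 123.9] hole [0.5186 0.3047] rim [0.5194 0.3044] D37.3
wrist [422.5 123.6] hole [ 0.4544 -0.1791] rim [ 0.4546 -0.1801] D49.1
wrist [134.2  38.9] hole [0.6131 0.1863] rim [0.6121 0.1863] D62.7
wrist [482.2  26.7] hole [ 0.5934 -0.2924] rim [ 0.5935 -0.2931] D62.6
turn [ 0.0004 -0.0007 -0.202 ] /5 = [ 0.0001 -0.0001 -0.0404]  shift [ 1.3566 -0.2294  0.3169] /7 = [ 0.1938 -0.0328  0.0453]
```

```bash
python3 -c "
from h import *
go((.614,.1863,.26),-60)"
```

```text
turn [-2.00e-04 -8.00e-04  2.98e-01] /7 = [-0.     -0.0001  0.0426]  shift [-0.2311 -1.3517  0.0169] /7 = [-0.033  -0.1931  0.0024]
```

play_rows:
  claw: [0,0,0,0,0,0,0,0]
  delta_pos:
    - [0,0,0]
    - [0,0,0]
    - [0,0,0]
    - [0,0,0]
    - [0,0,0]
    - [0,0,0]
    - [0,0,0]
    - [0,0,0]
  delta_rot:
    - [0,0,0.0426]
    - [0,0,0.0426]
    - [0,0,0.0426]
    - [0,0,0.0426]
    - [0,0,0.0426]
    - [0,0,0.0426]
    - [0,0,0.0424]
    - [0,0,0]

```text
time: 12.1
ee_pos: [0.4018, 0.0111, 0.2612]
eef_rot: [0.866, -0.499, -0.001, 0.0]
ft_force: [0.2, 0.7, -0.4]
width: 0.087
grip_force: 0.0
```

play_rows:
  claw: [0,0,0,0,0,0,0,0]
  delta_pos:
    - [-0.033,-0.193,0]
    - [-0.033,-0.193,0]
    - [-0.033,-0.193,0]
    - [-0.033,-0.193,0]
    - [-0.033,-0.193,0]
    - [-0.033,-0.193,0]
    - [-0.033,-0.193,0]
    - [0,0,0.2]
  delta_rot:
    - [0,0,0]
    - [0,0,0]
    - [0,0,0]
    - [0,0,0]
    - [0,0,0]
    - [0,0,0]
    - [0,0,0]
    - [0,0,0]

```text
time: 12.9
ee_pos: [0.4809, 0.1116, 0.255]
eef_rot: [0.865, -0.501, 0.033, -0.02]
ft_force: [2.1, -2.0, 1.5]
width: 0.0871
grip_force: 0.0
```

play_rows:
  claw: [0,0,0,0,0]
  delta_pos:
    - [0,0,0.2]
    - [0,0,0.2]
    - [0,0,0.05]
    - [0,0,0]
    - [0,0,0]
  delta_rot:
    - [0,0,0]
    - [0,0,0]
    - [0,0,0]
    - [0,0,0]
    - [0,0,0]

```text
time: 13.4
ee_pos: [0.4566, 0.1021, 0.1775]
eef_rot: [0.864, -0.502, 0.041, -0.026]
ft_force: [-0.8, -0.4, -0.2]
width: 0.087
grip_force: 0.0
```

```bash
python3 look.py w6; python3 -c "
from h import *
go((.614,.1863,.003),-60)"
```

```text
13.5 [0.4569 0.1019 0.1777] 0.08702612404173654
top [227.4 203.4] hole [0.6154 0.1865] rim [0.6152 0.186 ] D61.7
wrist [139.  188.7] hole [0.6161 0.1848] rim [0.6149 0.1846] D67.6
turn [-0.0277 -0.0147 -0.0019] /1 = [-0.0277 -0.0147 -0.0019]  shift [ 0.0274 -0.8912  0.8734] /6 = [ 0.0046 -0.1485  0.1456]
```

View pics/w6.png

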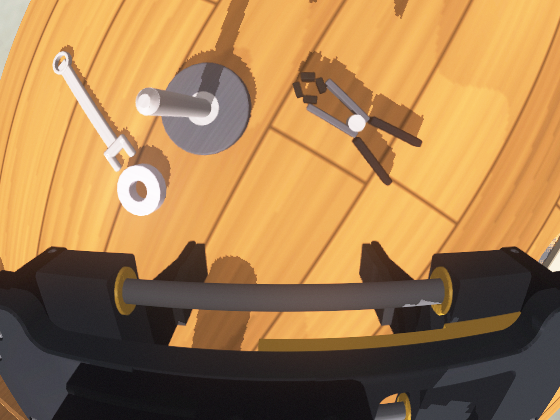

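The view shows the target collar at (139,189), the shaft, and the clamp lying flat with its pivot at (357,123). The arm stopped short and tilted, so I'll check the joints.

```bash
python3 -c "
from h import *
s=r.read_state();print(s['joint_positions'].round(2))"
```

```text
[ 1.49 -0.5  -1.47  1.95 -0.54  1.19 -2.42]
```

Joint 7 is near its limit. The tool's natural yaw is about azimuth + 90°, so I'll use the equivalent grasp at yaw +120°, turning the other way.

play_rows:
  claw: [0,0,0,0,0,0,0,0]
  delta_pos:
    - [0,0,-0.1]
    - [0,0,-0.1]
    - [0,0,-0.1]
    - [0,0,0]
    - [0,0,0]
    - [0,0,0]
    - [0,0,0]
    - [0,0,0]
  delta_rot:
    - [0,0,-0.045]
    - [0,0,-0.045]
    - [0,0,-0.045]
    - [0,0,-0.045]
    - [0,0,-0.045]
    - [0,0,-0.045]
    - [0,0,-0.045]
    - [0,0,-0.045]

```text
time: 14.3
ee_pos: [0.4508, 0.1012, 0.237]
eef_rot: [0.998, 0.041, 0.049, 0.0]
ft_force: [0.3, -0.2, -0.4]
width: 0.087
grip_force: 0.0
```

```bash
python3 -c "
from h import *
s=r.read_state();print(s['ee_pos'],s['joint_positions'].round(2));go((.43,.06,.25),10)"
```

```text
[0.45077054 0.1011855  0.23701319] [ 1.15 -0.23 -1.29  1.87 -0.22  1.24 -1.57]
turn [ 0.0029 -0.031  -0.0294] /1 = [ 0.0029 -0.031  -0.0294]  shift [-0.138   0.1848 -0.0649] /2 = [-0.069   0.0924 -0.0325]
```

play_rows:
  claw: [0,0,0,0,0,0,0,0]
  delta_pos:
    - [-0.07,0.09,-0.1]
    - [-0.07,0.09,0]
    - [0,0,0]
    - [0,0,0]
    - [0,0,0]
    - [0,0,0]
    - [0,0,0]
    - [0,0,0]
  delta_rot:
    - [0.003,-0.031,-0.03]
    - [0,0,-0.046]
    - [0,0,-0.046]
    - [0,0,-0.046]
    - [0,0,-0.046]
    - [0,0,-0.046]
    - [0,0,-0.046]
    - [0,0,-0.046]

```text
time: 15.1
ee_pos: [0.4257, 0.062, 0.2556]
eef_rot: [0.829, 0.559, 0.0, -0.0]
ft_force: [-0.6, 0.3, 0.3]
width: 0.0873
grip_force: 0.0
```

play_rows:
  claw: [0,0,0,0,0,0,0,0]
  delta_pos:
    - [0,0,0]
    - [0,0,0]
    - [0,0,0]
    - [0,0,0]
    - [0,0,0]
    - [0,0,0]
    - [0,0,0]
    - [0,0,0]
  delta_rot:
    - [0,0,-0.046]
    - [0,0,-0.046]
    - [0,0,-0.046]
    - [0,0,-0.046]
    - [0,0,-0.046]
    - [0,0,-0.046]
    - [0,0,0]
    - [0,0,0]

```text
time: 15.9
ee_pos: [0.4253, 0.0623, 0.2552]
eef_rot: [0.522, 0.853, 0.0, -0.0]
ft_force: [-0.1, -0.3, 0.5]
width: 0.0867
grip_force: 0.0
```

```bash
python3 -c "
from h import *
s=r.read_state();print(s['ee_pos'],s['joint_positions'].round(2));go((.614,.1863,.25),120)"
```

```text
[0.42533942 0.06225517 0.25515536] [ 0.85 -0.13 -0.99  1.85 -0.11  1.37  0.35]
turn [-0.0001 -0.0003 -0.0162] /1 = [-0.0001 -0.0003 -0.0162]  shift [0.0655 1.127  0.0258] /6 = [0.0109 0.1878 0.0043]
```

play_rows:
  claw: [0,0,0,0,0,0,0,0]
  delta_pos:
    - [0,0,0]
    - [0.011,0.19,0]
    - [0.011,0.19,0]
    - [0.011,0.19,0]
    - [0.011,0.19,0]
    - [0.011,0.19,0]
    - [0.01,0.18,0]
    - [0,0,0]
  delta_rot:
    - [0,0,-0.016]
    - [0,0,0]
    - [0,0,0]
    - [0,0,0]
    - [0,0,0]
    - [0,0,0]
    - [0,0,0]
    - [0,0,0]

```text
time: 16.7
ee_pos: [0.6153, 0.1899, 0.2524]
eef_rot: [0.499, 0.866, 0.0, -0.003]
ft_force: [-0.7, -0.4, -0.1]
width: 0.0871
grip_force: 0.0
```

play_rows:
  claw: [0,0,0,0,0]
  delta_pos:
    - [0,0,0.2]
    - [0,0,0.2]
    - [0,0,0.2]
    - [0,0,0.05]
    - [0,0,0]
  delta_rot:
    - [0,0,0]
    - [0,0,0]
    - [0,0,0]
    - [0,0,0]
    - [0,0,0]

```text
time: 17.2
ee_pos: [0.6129, 0.1864, 0.1238]
eef_rot: [0.499, 0.866, -0.001, -0.001]
ft_force: [0.0, 0.8, 0.5]
width: 0.0867
grip_force: 0.0
```

```bash
python3 look.py w7; python3 -c "
from h import *
s=r.read_state();print(s['ee_pos'],s['joint_positions'].round(2));go((.6145,.1863,.003),120)"
```

```text
17.3 [0.6143 0.1876 0.1266] 0.08712105213372048
top [355.1 264.6] hole [ 0.4555 -0.1851] rim [ 0.4556 -0.1849] D46.1
top [183.1 234.1] hole [0.52   0.3058] rim [0.52   0.3052] D36.4
top [396. 217.] hole [ 0.597  -0.3011] rim [ 0.597  -0.3011] D56.6
wrist [287.2 203.9] hole [0.6174 0.1908] rim [0.6177 0.1898] D62.7
wrist [258.7  29.6] hole [0.5221 0.308 ] rim [0.522  0.3081] D35.8
[0.61425713 0.18764569 0.12660304] [ 0.32  0.63 -0.98  1.49  0.53  1.3  -0.19]
turn [ 0.0004 -0.0003  0.0008] /1 = [ 0.0004 -0.0003  0.0008]  shift [-0.0064 -0.0023  0.618 ] /3 = [-0.0021 -0.0008  0.206 ]
```

play_rows:
  claw: [0,0,0,0,0,0.4,0.7,1]
  delta_pos:
    - [-0.007,0.006,0.2]
    - [0,0,0.2]
    - [0,0,0.15]
    - [0,0,0.065]
    - [0,0,0]
    - [0,0,0]
    - [0,0,0]
    - [0,0,0]
  delta_rot:
    - [0,0,0]
    - [0,0,0]
    - [0,0,0]
    - [0,0,0]
    - [0,0,0]
    - [0,0,0]
    - [0,0,0]
    - [0,0,0]

```text
time: 18.1
ee_pos: [0.6157, 0.187, 0.0026]
eef_rot: [0.498, 0.867, 0.0, -0.0]
ft_force: [1.1, -0.5, -0.4]
width: 0.0704
grip_force: 0.0
```

play_rows:
  claw: [1,1,1]
  delta_pos:
    - [0,0,0]
    - [0,0,0]
    - [0,0,0]
  delta_rot:
    - [0,0,0]
    - [0,0,0]
    - [0,0,0]

```text
time: 18.4
ee_pos: [0.6154, 0.187, 0.0019]
eef_rot: [0.498, 0.867, 0.0, -0.0]
ft_force: [0.9, 0.3, 3.8]
width: 0.0579
grip_force: 40.0
```

play_rows:
  claw: [1,1,1,1,1,1,1]
  delta_pos:
    - [0,0,-0.1]
    - [0,0,-0.2]
    - [0,0,-0.2]
    - [0,0,-0.2]
    - [0,0,-0.15]
    - [0,0,0]
    - [0,0,0]
  delta_rot:
    - [0,0,0]
    - [0,0,0]
    - [0,0,0]
    - [0,0,0]
    - [0,0,0]
    - [0,0,0]
    - [0,0,0]

```text
time: 19.1
ee_pos: [0.6151, 0.1868, 0.1722]
eef_rot: [0.498, 0.867, -0.0, -0.0]
ft_force: [-0.4, -0.6, -2.4]
width: 0.0579
grip_force: 40.0
```

```bash
python3 -c "
from h import *
s=r.read_state();print(s['time'],s['ee_pos'],s['width'],s['grip_force'])
c=r.camera('wrist');cv2.imwrite('pics/w8.png',c['pixels'][:,:,::-1])
for x in rings(c['pixels'],130,80,50): print(x[0],x[1],x[3])
print(proj(c,np.array(s['ee_pos'])+[0,0,.015],s))
go((.5898,.07,.17),120)"
```

```text
19.1 [0.61505873 0.18680816 0.17223005] 0.05792778191775279 39.99762039282359
[284.84441186 266.91609645] (221, 209, 119, 76) 1023.0
[261.18090278  40.34618056] (243, 24, 37, 34) 480.0
[282.27403527 273.28750211]
turn [-0.0007 -0.0003  0.0014] /1 = [-0.0007 -0.0003  0.0014]  shift [-0.4423 -0.3988  0.0049] /3 = [-0.1474 -0.1329  0.0016]
```

View pics/w8.png

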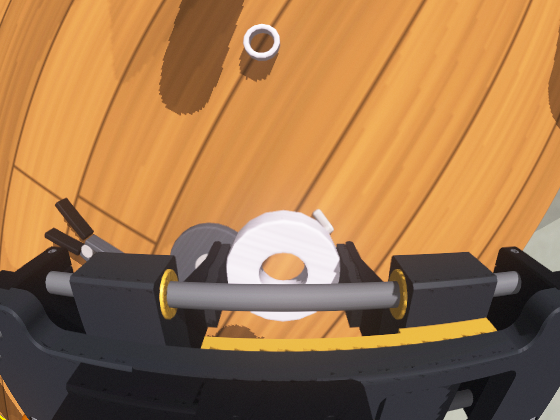

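The collar is held level, with its ring spanning columns 227–340 and its top edge at row 209. Next I work out its offset along tool x.

```bash
cat > inhand.py <<'E'
from h import *
def off(c,s,D,top,zt=.016,zb=-.002,hole=None):
    """tool-x offset (mm) of a held collar whose outline's top row is top; hole-rim top row likewise"""
    T=R.from_quat(s["eef_rot"]); a=np.linspace(0,2*np.pi,73)
    def rows(rad,z,dx): return [proj(c,s["ee_pos"]+T.apply([dx+rad*np.cos(t),rad*np.sin(t),-z]),s)[1] for t in a]
    g=np.arange(-8,9,1)
    o=[min(rows(D/2000,zt,d/1e3)+rows(D/2000,zb,d/1e3)) for d in g]
    h=[min(rows(.01225,zt,d/1e3)) for d in g]
    print("offset from outline %.1f"%np.interp(-top,-np.array(o),g), "" if hole is None else "from bore rim %.1f"%np.interp(-hole,-np.array(h),g))
E
python3 - <<'E'
from inhand import *
s=r.read_state(); c=r.camera('wrist'); x=[q for q in rings(c['pixels'],130,80,50) if 200<q[1][1]<240][0]
col=c['pixels'][200:290,284].astype(int); print([tuple(v) for v in col[::1]][:75:2])
off(c,s,60,x[1][1],hole=252)
E
```

```text
[(np.int64(221), np.int64(152), np.int64(88)), (np.int64(223), np.int64(154), np.int64(91)), (np.int64(224), np.int64(155), np.int64(93)), (np.int64(223), np.int64(153), np.int64(93)), (np.int64(225), np.int64(156), np.int64(95)), (np.int64(228), np.int64(199), np.int64(193)), (np.int64(239), np.int64(231), np.int64(236)), (np.int64(240), np.int64(234), np.int64(238)), (np.int64(238), np.int64(231), np.int64(236)), (np.int64(240), np.int64(232), np.int64(238)), (np.int64(250), np.int64(247), np.int64(250)), (np.int64(250), np.int64(247), np.int64(250)), (np.int64(245), np.int64(240), np.int64(244)), (np.int64(244), np.int64(238), np.int64(243)), (np.int64(243), np.int64(237), np.int64(242)), (np.int64(244), np.int64(237), np.int64(243)), (np.int64(244), np.int64(238), np.int64(243)), (np.int64(242), np.int64(235), np.int64(241)), (np.int64(243), np.int64(237), np.int64(242)), (np.int64(246), np.int64(241), np.int64(245)), (np.int64(246), np.int64(240), np.int64(245)), (np.int64(244), np.int64(238), np.int64(243)), (np.int64(246), np.int64(240), np.int64(245)), (np.int64(245), np.int64(239), np.int64(244)), (np.int64(243), np.int64(237), np.int64(243)), (np.int64(243), np.int64(236), np.int64(242)), (np.int64(230), np.int64(211), np.int64(208)), (np.int64(236), np.int64(173), np.int64(110)), (np.int64(236), np.int64(175), np.int64(111)), (np.int64(237), np.int64(176), np.int64(111)), (np.int64(239), np.int64(178), np.int64(111)), (np.int64(240), np.int64(180), np.int64(112)), (np.int64(240), np.int64(180), np.int64(111)), (np.int64(241), np.int64(182), np.int64(115)), (np.int64(241), np.int64(182), np.int64(114)), (np.int64(239), np.int64(178), np.int64(110)), (np.int64(239), np.int64(176), np.int64(110)), (np.int64(237), np.int64(173), np.int64(109))]
offset from outline -0.8 from bore rim 0.3
```

play_rows:
  claw: [1,1,1,1,1,1,1]
  delta_pos:
    - [-0.11,-0.1,0]
    - [-0.11,-0.1,0]
    - [-0.11,-0.1,0]
    - [-0.111,-0.101,0]
    - [0,0,0]
    - [0,0,0.08]
    - [0,0,0]
  delta_rot:
    - [0,0,0]
    - [0,0,0]
    - [0,0,0]
    - [0,0,0]
    - [0,0,0]
    - [0,0,0]
    - [0,0,0]

```text
time: 19.9
ee_pos: [0.5887, 0.0707, 0.1523]
eef_rot: [0.498, 0.867, -0.001, -0.003]
ft_force: [-1.1, -0.5, -2.9]
width: 0.0579
grip_force: 40.0
```

```bash
python3 -c "
from h import *
s=r.read_state();print(s['time'],s['ee_pos'],s['width'],s['grip_force'],s['ft_force'],s['joint_positions'].round(2))
c=r.camera('wrist');cv2.imwrite('pics/w9.png',c['pixels'][150:330,150:420,::-1])
C=r.camera('side');a=C['pixels'][170:260,210:310,::-1]
b=cv2.resize(a,(300,270),interpolation=cv2.INTER_CUBIC)
cv2.imwrite('pics/c9.png',np.hstack([np.vstack([c['pixels'][150:330,150:420,::-1],np.zeros((90,270,3),np.uint8)]),b]))
"
```

```text
19.9 [0.58872662 0.07070415 0.15226855] 0.05793749725347268 39.997686842107214 [-1.11007608 -0.45925251 -2.88893539] [ 0.59  0.51 -1.03  1.59  0.45  1.3   0.02]
```

View pics/c9.png

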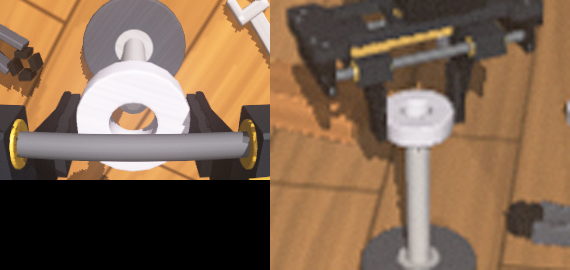

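The tip shows inside the bore in both views. I'll descend and watch the force.

play_rows:
  claw: [1,1,1,1,1]
  delta_pos:
    - [0,0,0.03]
    - [0,0,0.03]
    - [0,0,0.03]
    - [0,0,0.03]
    - [0,0,0]
  delta_rot:
    - [0,0,0]
    - [0,0,0]
    - [0,0,0]
    - [0,0,0]
    - [0,0,0]

```text
time: 20.5
ee_pos: [0.5897, 0.0701, 0.1302]
eef_rot: [0.498, 0.867, -0.001, -0.001]
ft_force: [-0.3, 0.3, -1.4]
width: 0.0581
grip_force: 40.0
```

play_rows:
  claw: [1,1,1,1,1,1]
  delta_pos:
    - [0,0,0.05]
    - [0,0,0.05]
    - [0,0,0.05]
    - [0,0,0.05]
    - [0,0,0.02]
    - [0,0,0]
  delta_rot:
    - [0,0,0]
    - [0,0,0]
    - [0,0,0]
    - [0,0,0]
    - [0,0,0]
    - [0,0,0]

```text
time: 21.1
ee_pos: [0.5898, 0.0702, 0.0865]
eef_rot: [0.498, 0.867, -0.0, -0.001]
ft_force: [0.2, -0.0, -0.9]
width: 0.0582
grip_force: 40.0
```

play_rows:
  claw: [0.2,0,0,0,0,0,0,0]
  delta_pos:
    - [0,0,0]
    - [0,0,0]
    - [0,0,0]
    - [0,0,-0.1]
    - [0,0,-0.2]
    - [0,0,-0.2]
    - [0,0,-0.2]
    - [0,0,0]
  delta_rot:
    - [0,0,0]
    - [0,0,0]
    - [0,0,0]
    - [0,0,0]
    - [0,0,0]
    - [0,0,0]
    - [0,0,0]
    - [0,0,0]

```text
time: 21.9
ee_pos: [0.5925, 0.0715, 0.2332]
eef_rot: [0.498, 0.867, 0.002, 0.003]
ft_force: [0.2, 0.8, 0.3]
width: 0.0868
grip_force: 0.0
```

```bash
cat > stack.py <<'E'
from h import *
# bright pixels along the shaft in the side view: width (px and mm) for each row's height on the axis
C=r.camera('side'); hsv=cv2.cvtColor(C['pixels'],cv2.COLOR_RGB2HSV)
m=(hsv[...,1]<60)&(hsv[...,2]>110)
for z in np.arange(.140,.008,-.004):
    u,v=proj(C,(.5893,.0702,z)); iu,iv=int(round(u)),int(round(v)); row=m[iv]
    a=b=iu
    while a>0 and row[a-1]: a-=1
    while b<559 and row[b+1]: b+=1
    o,_=ray(C,(u,v)); d=np.linalg.norm(o-[.5893,.0702,z]); print("%.0f:%.0f"%(z*1e3,(b-a+1)*d/C['camera_matrix'][0,0]*1e3 if row[iu] else 0),end=" ")
print()
E
python3 stack.py; python3 look.py; python3 -c "
from h import *
s=r.read_state();print(s['joint_positions'].round(2))
go((.597,-.3015,.25),60)"
```

```text
140:15 136:20 132:20 128:20 124:20 120:20 116:20 112:20 108:20 104:20 100:20 96:20 92:18 88:18 84:18 80:20 76:18 72:20 68:18 64:18 60:20 56:18 52:41 48:51 44:57 40:59 36:62 32:62 28:62 24:62 20:62 16:60 12:57 
22.05 [0.5903 0.07   0.2269] 0.08695320886416918
top [355.2 264.7] hole [ 0.4553 -0.1853] rim [ 0.4545 -0.1848] D46.7
top [183.1 234.2] hole [0.5198 0.3056] rim [0.5198 0.3052] D36.1
wrist [290.5 180.6] hole [0.5979 0.0749] rim [0.5946 0.0636] D76.8
[ 0.6   0.46 -1.06  1.5   0.4   1.42  0.06]
turn [-0.0005  0.      0.3346] /8 = [-0.0001  0.      0.0418]  shift [-1.5918  0.9578 -0.1153] /9 = [-0.1769  0.1064 -0.0128]
```

The first collar dropped right down onto the base. Next is the one at about (0.597, −0.30).

play_rows:
  claw: [0,0,0,0,0,0,0,0]
  delta_pos:
    - [0,0,-0.1]
    - [0,0,0]
    - [0,0,0]
    - [0,0,0]
    - [0,0,0]
    - [0,0,0]
    - [0,0,0]
    - [0,0,0]
  delta_rot:
    - [0,0,0.042]
    - [0,0,0.042]
    - [0,0,0.042]
    - [0,0,0.042]
    - [0,0,0.042]
    - [0,0,0.042]
    - [0,0,0.042]
    - [0,0,0.042]

```text
time: 22.85
ee_pos: [0.5898, 0.0699, 0.2456]
eef_rot: [0.868, 0.496, -0.002, -0.001]
ft_force: [0.7, -0.7, 0.3]
width: 0.087
grip_force: 0.0
```

play_rows:
  claw: [0,0,0,0,0,0,0,0]
  delta_pos:
    - [-0.177,0.106,0]
    - [-0.177,0.106,0]
    - [-0.177,0.106,0]
    - [-0.177,0.106,0]
    - [-0.177,0.106,0]
    - [-0.177,0.106,0]
    - [-0.177,0.106,0]
    - [-0.177,0.106,0]
  delta_rot:
    - [0,0,0]
    - [0,0,0]
    - [0,0,0]
    - [0,0,0]
    - [0,0,0]
    - [0,0,0]
    - [0,0,0]
    - [0,0,0]

```text
time: 23.65
ee_pos: [0.5934, -0.2617, 0.2454]
eef_rot: [0.867, 0.498, -0.001, -0.001]
ft_force: [1.3, -0.7, -0.1]
width: 0.0865
grip_force: 0.0
```

play_rows:
  claw: [0,0,0,0,0,0]
  delta_pos:
    - [-0.177,0.106,0]
    - [0,0,0.2]
    - [0,0,0.2]
    - [0,0,0.15]
    - [0,0,0]
    - [0,0,0]
  delta_rot:
    - [0,0,0]
    - [0,0,0]
    - [0,0,0]
    - [0,0,0]
    - [0,0,0]
    - [0,0,0]

```text
time: 24.25
ee_pos: [0.5943, -0.3009, 0.1369]
eef_rot: [0.867, 0.498, -0.001, -0.001]
ft_force: [0.7, -0.3, 0.5]
width: 0.0869
grip_force: 0.0
```

```bash
python3 look.py; python3 -c "
from h import *
s=r.read_state();print(s['joint_positions'].round(2))
go((.597,-.3015,.003),60)"
```

```text
24.35 [ 0.5955 -0.3012  0.139 ] 0.08694743364896372
top [355.1 264.6] hole [ 0.4555 -0.1851] rim [ 0.4555 -0.1849] D46.1
top [183.1 234.1] hole [0.52   0.3058] rim [0.5198 0.3052] D36.1
wrist [286.2 198.6] hole [ 0.5993 -0.3004] rim [ 0.6001 -0.3015] D54.4
wrist [102.5 171.3] hole [ 0.4578 -0.1845] rim [ 0.4603 -0.1844] D49.7
[ 0.89  0.57 -0.7   1.41  0.37  1.29 -0.36]
turn [ 0.0002  0.     -0.0013] /1 = [ 0.0002  0.     -0.0013]  shift [0.0025 0.007  0.68  ] /4 = [0.0006 0.0017 0.17  ]
```

play_rows:
  claw: [0,0,0,0,0,0.4,0.7,1]
  delta_pos:
    - [0.004,0.008,0.2]
    - [0,0,0.2]
    - [0,0,0.2]
    - [0,0,0.08]
    - [0,0,0]
    - [0,0,0]
    - [0,0,0]
    - [0,0,0]
  delta_rot:
    - [0,0,0]
    - [0,0,0]
    - [0,0,0]
    - [0,0,0]
    - [0,0,0]
    - [0,0,0]
    - [0,0,0]
    - [0,0,0]

```text
time: 25.15
ee_pos: [0.5968, -0.3015, 0.0023]
eef_rot: [0.867, 0.498, -0.0, 0.0]
ft_force: [0.2, -0.4, -0.2]
width: 0.0703
grip_force: 0.0
```

play_rows:
  claw: [1,1,1,1]
  delta_pos:
    - [0,0,0]
    - [0,0,0]
    - [0,0,0]
    - [0,0,0]
  delta_rot:
    - [0,0,0]
    - [0,0,0]
    - [0,0,0]
    - [0,0,0]

```text
time: 25.55
ee_pos: [0.5965, -0.3014, 0.0015]
eef_rot: [0.867, 0.498, -0.0, -0.0]
ft_force: [1.2, -0.5, 1.3]
width: 0.0505
grip_force: 40.0
```

play_rows:
  claw: [1,1,1,1,1,1,1]
  delta_pos:
    - [0,0,-0.1]
    - [0,0,-0.2]
    - [0,0,-0.2]
    - [0,0,-0.2]
    - [0,0,-0.15]
    - [0,0,0]
    - [0,0,0]
  delta_rot:
    - [0,0,0]
    - [0,0,0]
    - [0,0,0]
    - [0,0,0]
    - [0,0,0]
    - [0,0,0]
    - [0,0,0]

```text
time: 26.25
ee_pos: [0.5964, -0.3012, 0.1712]
eef_rot: [0.867, 0.498, -0.001, -0.0]
ft_force: [-0.8, -0.5, -1.7]
width: 0.0505
grip_force: 40.0
```

```bash
cat > held.py <<'E'
from inhand import *
import sys
s=r.read_state(); c=r.camera('wrist'); print(s['time'],s['ee_pos'].round(4),s['width'].round(4),s['grip_force'],s['joint_positions'].round(2))
hsv=cv2.cvtColor(c['pixels'],cv2.COLOR_RGB2HSV); m=((hsv[...,1]<60)&(hsv[...,2]>150))[:,283]
i=np.where(m[190:285])[0]+190; print("bright rows at col 283",i[np.r_[True,np.diff(i)>1]],i[np.r_[np.diff(i)>1,True]])
off(c,s,float(sys.argv[1]),i[0],hole=i[np.r_[np.diff(i)>1,True]][0]+1)
go((.5896,.07,.172),float(sys.argv[2]))
E
python3 held.py 52 60
```

```text
Traceback (most recent call last):
  File "held.py", line 3, in <module>
    s=r.read_state(); c=r.camera('wrist'); print(s['time'],s['ee_pos'].round(4),s['width'].round(4),s['grip_force'],s['joint_positions'].round(2))
                                                                                ^^^^^^^^^^^^^^^^
AttributeError: 'float' object has no attribute 'round'
```

Width is 50.5 mm, so this is the 52 mm collar; the first read 57.9 for 60.

```bash
sed -i "s/s\['width'\].round(4)/s['width']/" held.py; python3 held.py 52 60
```

```text
26.3 [ 0.5959 -0.3012  0.17  ] 0.05073214637499358 39.99944178387523 [ 0.89  0.55 -0.71  1.37  0.36  1.35 -0.35]
bright rows at col 283 [217 280] [251 283]
offset from outline -1.1 from bore rim 0.4
turn [-0.0012  0.0003 -0.0013] /1 = [-0.0012  0.0003 -0.0013]  shift [ 1.5918 -0.954  -0.0124] /9 = [ 0.1769 -0.106  -0.0014]
```

play_rows:
  claw: [1,1,1,1,1,1,1,1]
  delta_pos:
    - [0.177,-0.106,-0.03]
    - [0.177,-0.106,0]
    - [0.177,-0.106,0]
    - [0.177,-0.106,0]
    - [0.177,-0.106,0]
    - [0.177,-0.106,0]
    - [0.177,-0.106,0]
    - [0.177,-0.106,0]
  delta_rot:
    - [0,0,0]
    - [0,0,0]
    - [0,0,0]
    - [0,0,0]
    - [0,0,0]
    - [0,0,0]
    - [0,0,0]
    - [0,0,0]

```text
time: 27.15
ee_pos: [0.5916, 0.0302, 0.1759]
eef_rot: [0.867, 0.498, -0.002, -0.001]
ft_force: [0.9, 0.4, -2.1]
width: 0.0506
grip_force: 40.0
```

play_rows:
  claw: [1,1,1,1,1]
  delta_pos:
    - [0.1,-0.06,0]
    - [0.075,-0.046,0]
    - [0,0,0]
    - [0,0,0]
    - [0,0,0]
  delta_rot:
    - [0,0,0]
    - [0,0,0]
    - [0,0,0]
    - [0,0,0]
    - [0,0,0]

```text
time: 27.65
ee_pos: [0.5918, 0.0681, 0.1766]
eef_rot: [0.868, 0.497, -0.001, -0.001]
ft_force: [0.2, 0.1, -1.3]
width: 0.0506
grip_force: 40.0
```

```bash
python3 held.py 52 60
```

```text
27.65 [0.5918 0.0681 0.1766] 0.05063684850238313 39.999378556385636 [ 0.47  0.42 -0.85  1.57  0.33  1.3  -0.95]
bright rows at col 283 [190 280] [251 283]
offset from outline 8.0 from bore rim 0.4
turn [-0.0006  0.0004 -0.002 ] /1 = [-0.0006  0.0004 -0.002 ]  shift [ 0.0026 -0.015   0.0238] /1 = [ 0.0026 -0.015   0.0238]
```

play_rows:
  claw: [1,1,1,1,1,1,1,1]
  delta_pos:
    - [0.003,-0.015,0]
    - [0,0,0.08]
    - [0,0,0.04]
    - [0,0,0.03]
    - [0,0,0.03]
    - [0,0,0.03]
    - [0,0,0.02]
    - [0,0,0]
  delta_rot:
    - [0,0,-0.002]
    - [0,0,0]
    - [0,0,0]
    - [0,0,0]
    - [0,0,0]
    - [0,0,0]
    - [0,0,0]
    - [0,0,0]

```text
time: 28.5
ee_pos: [0.5893, 0.0717, 0.1307]
eef_rot: [0.865, 0.501, -0.001, -0.001]
ft_force: [-1.1, -1.0, -1.3]
width: 0.0504
grip_force: 40.0
```

play_rows:
  claw: [1,1,1,1,1,1]
  delta_pos:
    - [-0.006,0.004,0]
    - [0,0,0.05]
    - [0,0,0.06]
    - [0,0,0.06]
    - [0,0,0.05]
    - [0,0,0]
  delta_rot:
    - [0,0,0]
    - [0,0,0]
    - [0,0,0]
    - [0,0,0]
    - [0,0,0]
    - [0,0,0]

```text
time: 29.1
ee_pos: [0.5885, 0.0701, 0.0852]
eef_rot: [0.865, 0.501, -0.002, -0.001]
ft_force: [0.1, -0.4, -0.9]
width: 0.0504
grip_force: 40.0
```

play_rows:
  claw: [0.4,0.2,0,0,0,0,0,0]
  delta_pos:
    - [0,0,0]
    - [0,0,0]
    - [0,0,0]
    - [0,0,0]
    - [0,0,-0.1]
    - [0,0,-0.2]
    - [0,0,-0.2]
    - [0,0,-0.2]
  delta_rot:
    - [0,0,0]
    - [0,0,0]
    - [0,0,0]
    - [0,0,0]
    - [0,0,0]
    - [0,0,0]
    - [0,0,0]
    - [0,0,0]

```text
time: 29.9
ee_pos: [0.5896, 0.0704, 0.2292]
eef_rot: [0.865, 0.501, -0.0, -0.0]
ft_force: [0.9, -0.3, 0.8]
width: 0.0863
grip_force: 0.0
```

```bash
python3 stack.py; python3 look.py; python3 -c "
from h import *
go((.4555,-.185,.25),68)"
```

```text
140:15 136:20 132:20 128:20 124:20 120:20 116:20 112:20 108:20 104:20 100:20 96:20 92:20 88:18 84:18 80:18 76:18 72:18 68:31 64:38 60:43 56:49 52:54 48:54 44:57 40:59 36:62 32:62 28:62 24:62 20:62 16:60 12:57 
30.05 [0.5911 0.0709 0.2304] 0.0868771354812651
top [355.2 264.7] hole [ 0.4553 -0.1853] rim [ 0.4555 -0.1849] D46.1
top [183.2 234.2] hole [0.5197 0.3054] rim [0.52   0.3052] D36.4
wrist [269.4 189.6] hole [0.5722 0.0695] rim [0.5836 0.062 ] D81.0
wrist [135.9  48.8] hole [0.5209 0.3047] rim [0.5211 0.3046] D36.1
turn [ 0.001  -0.0007 -0.0438] /1 = [ 0.001  -0.0007 -0.0438]  shift [-1.4402 -0.1494 -0.0982] /7 = [-0.2057 -0.0213 -0.014 ]
```

The second collar is down. Next is the 44 mm one.

play_rows:
  claw: [0,0,0,0,0,0,0,0]
  delta_pos:
    - [0,0,-0.1]
    - [-0.206,-0.021,0]
    - [-0.206,-0.021,0]
    - [-0.206,-0.021,0]
    - [-0.206,-0.021,0]
    - [-0.206,-0.021,0]
    - [-0.206,-0.021,0]
    - [-0.204,-0.021,0]
  delta_rot:
    - [0,0,-0.044]
    - [0,0,0]
    - [0,0,0]
    - [0,0,0]
    - [0,0,0]
    - [0,0,0]
    - [0,0,0]
    - [0,0,0]

```text
time: 30.85
ee_pos: [0.4533, -0.1873, 0.2467]
eef_rot: [0.829, 0.559, -0.001, -0.001]
ft_force: [0.9, -0.0, 0.7]
width: 0.0868
grip_force: 0.0
```

play_rows:
  claw: [0,0,0,0,0,0]
  delta_pos:
    - [0,0,0]
    - [0,0,0.2]
    - [0,0,0.2]
    - [0,0,0.15]
    - [0,0,0]
    - [0,0,0]
  delta_rot:
    - [0,0,0]
    - [0,0,0]
    - [0,0,0]
    - [0,0,0]
    - [0,0,0]
    - [0,0,0]

```text
time: 31.45
ee_pos: [0.4548, -0.1853, 0.1378]
eef_rot: [0.829, 0.56, -0.0, -0.001]
ft_force: [0.4, 0.2, 0.3]
width: 0.087
grip_force: 0.0
```

```bash
python3 look.py; python3 -c "
from h import *
s=r.read_state();print(s['joint_positions'].round(2))
go((.4557,-.185,.002),68)"
```

```text
31.55 [ 0.4558 -0.1859  0.1391] 0.08688579852892717
top [183.1 234.1] hole [0.52   0.3058] rim [0.52   0.3052] D36.4
top [133.8  69.2] hole [1.0328 0.5131] rim [1.0284 0.5298] D62.9
wrist [283.  198.2] hole [ 0.4569 -0.1831] rim [ 0.4578 -0.1838] D46.3
[ 1.02  0.18 -0.78  1.88  0.14  1.14 -0.2 ]
turn [0.0002 0.0001 0.0003] /1 = [0.0002 0.0001 0.0003]  shift [ 0.004  -0.0019  0.6854] /4 = [ 0.001  -0.0005  0.1714]
```

play_rows:
  claw: [0,0,0,0.2,0.4,0.6,0.8,1]
  delta_pos:
    - [0.006,-0.001,0.2]
    - [0,0,0.2]
    - [0,0,0.2]
    - [0,0,0.08]
    - [0,0,0]
    - [0,0,0]
    - [0,0,0]
    - [0,0,0]
  delta_rot:
    - [0,0,0]
    - [0,0,0]
    - [0,0,0]
    - [0,0,0]
    - [0,0,0]
    - [0,0,0]
    - [0,0,0]
    - [0,0,0]

```text
time: 32.35
ee_pos: [0.4554, -0.185, 0.0024]
eef_rot: [0.829, 0.559, -0.0, 0.0]
ft_force: [0.1, -0.2, -0.4]
width: 0.055
grip_force: 0.0
```

play_rows:
  claw: [1,1,1,1]
  delta_pos:
    - [0,0,0]
    - [0,0,0]
    - [0,0,0]
    - [0,0,0]
  delta_rot:
    - [0,0,0]
    - [0,0,0]
    - [0,0,0]
    - [0,0,0]

```text
time: 32.75
ee_pos: [0.455, -0.1847, 0.0018]
eef_rot: [0.829, 0.559, -0.001, -0.0]
ft_force: [-0.8, -0.2, 5.7]
width: 0.0424
grip_force: 40.0
```

play_rows:
  claw: [1,1,1,1,1,1,1]
  delta_pos:
    - [0,0,-0.1]
    - [0,0,-0.2]
    - [0,0,-0.2]
    - [0,0,-0.2]
    - [0,0,-0.17]
    - [0,0,0]
    - [0,0,0]
  delta_rot:
    - [0,0,0]
    - [0,0,0]
    - [0,0,0]
    - [0,0,0]
    - [0,0,0]
    - [0,0,0]
    - [0,0,0]

```text
time: 33.45
ee_pos: [0.455, -0.1848, 0.1755]
eef_rot: [0.829, 0.559, -0.001, -0.0]
ft_force: [0.1, 0.1, -0.4]
width: 0.042
grip_force: 40.0
```

```bash
python3 held.py 44 68
```

```text
33.45 [ 0.455  -0.1848  0.1755] 0.0419561188011636 39.999569739738945 [ 1.05  0.14 -0.8   1.83  0.11  1.21 -0.17]
bright rows at col 283 [224 279] [251 283]
offset from outline -1.1 from bore rim 0.4
turn [-0.0008  0.0001  0.0002] /1 = [-0.0008  0.0001  0.0002]  shift [1.4331 0.1496 0.013 ] /7 = [0.2047 0.0214 0.0019]
```

play_rows:
  claw: [1,1,1,1,1,1,1,1]
  delta_pos:
    - [0.179,0.0187,0]
    - [0.179,0.0187,0]
    - [0.179,0.0187,0]
    - [0.179,0.0187,0]
    - [0.179,0.0187,0]
    - [0.179,0.0187,0]
    - [0.179,0.0187,0]
    - [0.179,0.0187,0]
  delta_rot:
    - [0,0,0]
    - [0,0,0]
    - [0,0,0]
    - [0,0,0]
    - [0,0,0]
    - [0,0,0]
    - [0,0,0]
    - [0,0,0]

```text
time: 34.3
ee_pos: [0.5895, 0.0711, 0.1732]
eef_rot: [0.829, 0.56, -0.002, -0.001]
ft_force: [0.5, 0.7, 0.2]
width: 0.042
grip_force: 40.0
```

play_rows:
  claw: [1,1,1,1]
  delta_pos:
    - [0,0,0]
    - [0,0,0]
    - [0,0,0]
    - [0,0,0]
  delta_rot:
    - [0,0,0]
    - [0,0,0]
    - [0,0,0]
    - [0,0,0]

```text
time: 34.7
ee_pos: [0.5895, 0.0684, 0.1748]
eef_rot: [0.829, 0.559, -0.001, -0.0]
ft_force: [0.5, -0.6, 0.4]
width: 0.0424
grip_force: 40.0
```

```bash
python3 held.py 44 68
```

```text
34.7 [0.5895 0.0684 0.1748] 0.04243751108995896 39.99965104441799 [ 0.5   0.43 -0.89  1.57  0.35  1.3  -0.82]
bright rows at col 283 [190 279] [251 283]
offset from outline 8.0 from bore rim 0.4
turn [-0.0005  0.0003 -0.0003] /1 = [-0.0005  0.0003 -0.0003]  shift [ 0.007 -0.003  0.015] /1 = [ 0.007 -0.003  0.015]
```

play_rows:
  claw: [1,1,1,1,1,1,1,1]
  delta_pos:
    - [0.006,-0.003,0]
    - [0,0,0.08]
    - [0,0,0.03]
    - [0,0,0.03]
    - [0,0,0.03]
    - [0,0,0.03]
    - [0,0,0.02]
    - [0,0,0]
  delta_rot:
    - [0,0,0]
    - [0,0,0]
    - [0,0,0]
    - [0,0,0]
    - [0,0,0]
    - [0,0,0]
    - [0,0,0]
    - [0,0,0]

```text
time: 35.55
ee_pos: [0.5894, 0.0711, 0.1307]
eef_rot: [0.829, 0.559, -0.001, -0.001]
ft_force: [1.0, 1.0, -0.6]
width: 0.0421
grip_force: 40.0
```

play_rows:
  claw: [1,1,1,1,1,1]
  delta_pos:
    - [-0.004,0.001,0]
    - [0,0,0.05]
    - [0,0,0.06]
    - [0,0,0.06]
    - [0,0,0.05]
    - [0,0,0]
  delta_rot:
    - [0,0,0]
    - [0,0,0]
    - [0,0,0]
    - [0,0,0]
    - [0,0,0]
    - [0,0,0]

```text
time: 36.15
ee_pos: [0.5884, 0.0701, 0.0853]
eef_rot: [0.829, 0.56, -0.002, -0.001]
ft_force: [-0.5, 0.1, -1.0]
width: 0.0426
grip_force: 40.0
```

play_rows:
  claw: [0.5,0.2,0,0,0,0,0,0]
  delta_pos:
    - [0,0,0]
    - [0,0,0]
    - [0,0,0]
    - [0,0,0]
    - [0,0,-0.1]
    - [0,0,-0.2]
    - [0,0,-0.2]
    - [0,0,-0.2]
  delta_rot:
    - [0,0,0]
    - [0,0,0]
    - [0,0,0]
    - [0,0,0]
    - [0,0,0]
    - [0,0,0]
    - [0,0,0]
    - [0,0,0]

```text
time: 36.95
ee_pos: [0.5895, 0.0704, 0.2291]
eef_rot: [0.829, 0.56, -0.0, -0.0]
ft_force: [0.6, -0.1, -0.1]
width: 0.0851
grip_force: 0.0
```

```bash
python3 stack.py; python3 look.py; python3 -c "
from h import *
s=r.read_state();print(s['joint_positions'].round(2))
go((.52,.3055,.25),120)"
```

```text
140:15 136:20 132:20 128:20 124:20 120:20 116:20 112:20 108:20 104:20 100:20 96:20 92:20 88:18 84:18 80:35 76:41 72:43 68:46 64:43 60:43 56:49 52:54 48:54 44:57 40:59 36:59 32:62 28:62 24:62 20:62 16:57 12:57 
37.1 [0.591  0.0709 0.2302] 0.08662907887045851
top [183.1 234.2] hole [0.5198 0.3056] rim [0.52   0.3051] D36.3
wrist [285.5 190.6] hole [0.5898 0.0586] rim [0.5836 0.0628] D78.7
wrist [154.5  28.3] hole [0.5206 0.3047] rim [0.5208 0.3045] D35.9
[ 0.51  0.39 -0.91  1.5   0.31  1.4  -0.8 ]
turn [ 1.200e-03 -1.000e-04 -2.887e-01] /7 = [ 0.0002 -0.     -0.0412]  shift [ 1.1933  0.2793 -0.099 ] /6 = [ 0.1989  0.0465 -0.0165]
```

The third collar is down. Last is the 36 mm one; I keep yaw 68 to stay away from the spray can.

```bash
python3 -c "
from h import *
go((.5202,.3053,.25),68)"
```

```text
turn [ 0.001  -0.0006  0.0002] /1 = [ 0.001  -0.0006  0.0002]  shift [ 0.9542 -0.7671 -0.099 ] /6 = [ 0.159  -0.1279 -0.0165]
```

play_rows:
  claw: [0,0,0,0,0,0,0,0]
  delta_pos:
    - [0,0,-0.1]
    - [0.159,-0.128,0]
    - [0.159,-0.128,0]
    - [0.159,-0.128,0]
    - [0.159,-0.128,0]
    - [0.159,-0.128,0]
    - [0.159,-0.127,0]
    - [0,0,0]
  delta_rot:
    - [0,0,0]
    - [0,0,0]
    - [0,0,0]
    - [0,0,0]
    - [0,0,0]
    - [0,0,0]
    - [0,0,0]
    - [0,0,0]

```text
time: 37.9
ee_pos: [0.5146, 0.3107, 0.2466]
eef_rot: [0.826, 0.563, -0.001, -0.002]
ft_force: [-0.9, 0.1, -1.2]
width: 0.0871
grip_force: 0.0
```

```bash
python3 look.py; python3 -c "
from h import *
s=r.read_state();print(s['joint_positions'].round(2))
C=r.camera('side');cv2.imwrite('pics/s10.png',C['pixels'][:,:,::-1])
go((.5202,.3053,.002),68)"
```

```text
38.0 [0.5179 0.3053 0.2464] 0.08684773100216044
wrist [287.4 175.4] hole [0.5233 0.306 ] rim [0.5239 0.3053] D38.3
[ 0.12  0.43 -0.97  1.45  0.35  1.45 -1.23]
turn [-0.0006  0.0005  0.0002] /1 = [-0.0006  0.0005  0.0002]  shift [0.0086 0.0037 1.2224] /6 = [0.0014 0.0006 0.2037]
```

View pics/s10.png

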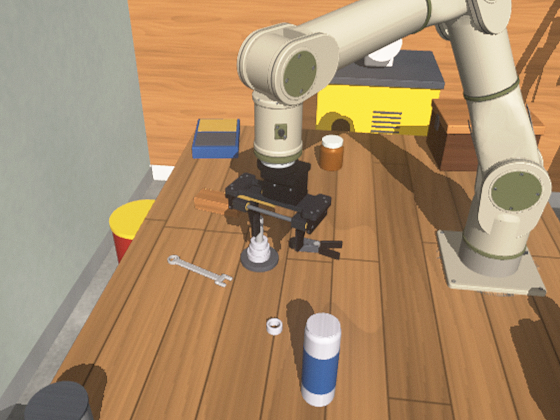

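The arm is well clear of the spray can, which stands at (321,360). The stack looks right at (259,250) and the small collar is at (274,326).

play_rows:
  claw: [0,0,0,0,0,0,0,0]
  delta_pos:
    - [0.01,0.004,0.2]
    - [0,0,0.2]
    - [0,0,0.2]
    - [0,0,0]
    - [0,0,0]
    - [0,0,0]
    - [0,0,0]
    - [0,0,0]
  delta_rot:
    - [0,0,0]
    - [0,0,0]
    - [0,0,0]
    - [0,0,0]
    - [0,0,0]
    - [0,0,0]
    - [0,0,0]
    - [0,0,0]

```text
time: 38.85
ee_pos: [0.5208, 0.3066, 0.129]
eef_rot: [0.829, 0.559, 0.001, -0.0]
ft_force: [-0.7, -0.2, 0.0]
width: 0.0868
grip_force: 0.0
```

```bash
python3 look.py; python3 -c "
from h import *
go((.5205,.3053,.002),68)"
```

```text
38.95 [0.5205 0.3064 0.1283] 0.08673589233144227
wrist [551.7 259.4] hole [0.804  0.1166] rim [0.7916 0.1226] D55.0
wrist [282.8 201.2] hole [0.5214 0.3097] rim [0.522 0.309] D39.0
turn [-0.0002 -0.0002  0.0002] /1 = [-0.0002 -0.0002  0.0002]  shift [-0.0052  0.0024  0.6316] /3 = [-0.0017  0.0008  0.2105]
```

play_rows:
  claw: [0,0,0,0.2,0.4,0.6,0.8,1]
  delta_pos:
    - [0,0.002,0.2]
    - [0,0,0.2]
    - [0,0,0.15]
    - [0,0,0.08]
    - [0,0,0]
    - [0,0,0]
    - [0,0,0]
    - [0,0,0]
  delta_rot:
    - [0,0,0]
    - [0,0,0]
    - [0,0,0]
    - [0,0,0]
    - [0,0,0]
    - [0,0,0]
    - [0,0,0]
    - [0,0,0]

```text
time: 39.75
ee_pos: [0.5206, 0.3063, 0.0019]
eef_rot: [0.829, 0.559, -0.0, -0.001]
ft_force: [0.3, -0.1, 0.8]
width: 0.0546
grip_force: 0.0
```

play_rows:
  claw: [1,1,1,1]
  delta_pos:
    - [0,0,0]
    - [0,0,0]
    - [0,0,0]
    - [0,0,0]
  delta_rot:
    - [0,0,0]
    - [0,0,0]
    - [0,0,0]
    - [0,0,0]

```text
time: 40.15
ee_pos: [0.5204, 0.3061, 0.0016]
eef_rot: [0.829, 0.559, -0.0, -0.001]
ft_force: [0.3, 0.1, 0.3]
width: 0.0351
grip_force: 40.0
```

play_rows:
  claw: [1,1,1,1,1,1,1]
  delta_pos:
    - [0,0,-0.1]
    - [0,0,-0.2]
    - [0,0,-0.2]
    - [0,0,-0.2]
    - [0,0,-0.17]
    - [0,0,0]
    - [0,0,0]
  delta_rot:
    - [0,0,0]
    - [0,0,0]
    - [0,0,0]
    - [0,0,0]
    - [0,0,0]
    - [0,0,0]
    - [0,0,0]

```text
time: 40.85
ee_pos: [0.5208, 0.3061, 0.1758]
eef_rot: [0.829, 0.559, -0.0, -0.0]
ft_force: [0.1, -0.8, -1.4]
width: 0.035
grip_force: 40.0
```

```bash
python3 held.py 36 68
```

```text
40.85 [0.5208 0.3061 0.1758] 0.035032405137039535 39.999629873782396 [ 0.11  0.48 -0.95  1.54  0.4   1.32 -1.26]
bright rows at col 283 [229 278] [250 283]
offset from outline 0.1 from bore rim 1.0
turn [-0.0006  0.0004  0.0002] /1 = [-0.0006  0.0004  0.0002]  shift [-0.9627  0.7625  0.0132] /6 = [-0.1604  0.1271  0.0022]
```

play_rows:
  claw: [1,1,1,1,1,1,1,1]
  delta_pos:
    - [-0.1205,0.0953,0]
    - [-0.1205,0.0953,0]
    - [-0.1205,0.0953,0]
    - [-0.1205,0.0953,0]
    - [-0.1205,0.0953,0]
    - [-0.1205,0.0953,0]
    - [-0.1205,0.0953,0]
    - [-0.1205,0.0953,0]
  delta_rot:
    - [0,0,0]
    - [0,0,0]
    - [0,0,0]
    - [0,0,0]
    - [0,0,0]
    - [0,0,0]
    - [0,0,0]
    - [0,0,0]

```text
time: 41.7
ee_pos: [0.5893, 0.0687, 0.1735]
eef_rot: [0.829, 0.559, -0.002, -0.001]
ft_force: [0.3, -0.3, -0.3]
width: 0.0349
grip_force: 40.0
```

play_rows:
  claw: [1,1,1,1]
  delta_pos:
    - [0,0,0]
    - [0,0,0]
    - [0,0,0]
    - [0,0,0]
  delta_rot:
    - [0,0,0]
    - [0,0,0]
    - [0,0,0]
    - [0,0,0]

```text
time: 42.1
ee_pos: [0.5893, 0.0716, 0.1749]
eef_rot: [0.828, 0.56, -0.001, -0.001]
ft_force: [-0.0, -0.2, -0.6]
width: 0.0351
grip_force: 40.0
```

```bash
python3 held.py 36 68
```

```text
42.1 [0.5893 0.0716 0.1749] 0.035068003287551566 39.99986685812473 [ 0.51  0.44 -0.91  1.57  0.35  1.31 -0.83]
bright rows at col 283 [190 195 278] [192 250 283]
offset from outline 8.0 from bore rim 8.0
turn [-0.0006  0.      0.0008] /1 = [-0.0006  0.      0.0008]  shift [-0.0064  0.0032  0.0156] /1 = [-0.0064  0.0032  0.0156]
```

play_rows:
  claw: [1,1,1,1,1,1,1,1]
  delta_pos:
    - [-0.008,0.003,0]
    - [0,0,0.08]
    - [0,0,0.03]
    - [0,0,0.03]
    - [0,0,0.03]
    - [0,0,0.03]
    - [0,0,0.02]
    - [0,0,0]
  delta_rot:
    - [0,0,0]
    - [0,0,0]
    - [0,0,0]
    - [0,0,0]
    - [0,0,0]
    - [0,0,0]
    - [0,0,0]
    - [0,0,0]

```text
time: 42.95
ee_pos: [0.5895, 0.0685, 0.1307]
eef_rot: [0.829, 0.56, -0.001, -0.001]
ft_force: [0.2, -0.2, -1.1]
width: 0.0351
grip_force: 40.0
```

play_rows:
  claw: [1,1,1,1,1,1]
  delta_pos:
    - [0.004,0,0]
    - [0,0,0.05]
    - [0,0,0.06]
    - [0,0,0.06]
    - [0,0,0.05]
    - [0,0,0]
  delta_rot:
    - [0,0,0]
    - [0,0,0]
    - [0,0,0]
    - [0,0,0]
    - [0,0,0]
    - [0,0,0]

```text
time: 43.55
ee_pos: [0.5889, 0.0691, 0.0853]
eef_rot: [0.829, 0.56, -0.002, -0.001]
ft_force: [0.0, 0.6, 0.1]
width: 0.0348
grip_force: 40.0
```

play_rows:
  claw: [0.5,0.2,0,0,0,0,0,0]
  delta_pos:
    - [0,0,0]
    - [0,0,0]
    - [0,0,0]
    - [0,0,0]
    - [0,0,-0.1]
    - [0,0,-0.2]
    - [0,0,-0.2]
    - [0,0,-0.2]
  delta_rot:
    - [0,0,0]
    - [0,0,0]
    - [0,0,0]
    - [0,0,0]
    - [0,0,0]
    - [0,0,0]
    - [0,0,0]
    - [0,0,0]

```text
time: 44.35
ee_pos: [0.59, 0.0693, 0.2291]
eef_rot: [0.829, 0.56, -0.0, -0.001]
ft_force: [0.3, -0.1, -1.6]
width: 0.0853
grip_force: 0.0
```

```bash
python3 stack.py; python3 look.py; python3 -c "
from h import *
s=r.read_state();print(s['joint_positions'].round(2))
go((.36,.015,.28),-6.2)"
```

```text
140:15 136:20 132:20 128:20 124:20 120:20 116:20 112:20 108:20 104:20 100:20 96:30 92:35 88:35 84:35 80:35 76:41 72:43 68:46 64:43 60:43 56:49 52:54 48:54 44:57 40:59 36:59 32:62 28:62 24:62 20:62 16:60 12:57 
44.5 [0.5915 0.0698 0.2302] 0.08665781852349162
wrist [284.4 191.9] hole [0.5885 0.0565] rim [0.5852 0.0616] D79.5
[ 0.52  0.4  -0.92  1.5   0.32  1.4  -0.8 ]
turn [ 0.0005 -0.0011  0.4124] /9 = [ 0.0001 -0.0001  0.0458]  shift [-1.1211  0.3976 -0.2491] /6 = [-0.1868  0.0663 -0.0415]
```

All four collars are down. Now the clamp: hover over its handles.

```bash
python3 -c "
from h import *
go((.403,.012,.23),-6.2)"
```

```text
turn [ 0.0005 -0.0011  0.4124] /9 = [ 0.0001 -0.0001  0.0458]  shift [-9.057e-01  3.893e-01  9.000e-04] /5 = [-0.1811  0.0779  0.0002]
```

play_rows:
  claw: [0,0,0,0,0,0,0,0]
  delta_pos:
    - [0,0,0]
    - [0,0,0]
    - [0,0,0]
    - [0,0,0]
    - [0,0,0]
    - [0,0,0]
    - [0,0,0]
    - [0,0,0]
  delta_rot:
    - [0,0,0.0458]
    - [0,0,0.0458]
    - [0,0,0.0458]
    - [0,0,0.0458]
    - [0,0,0.0458]
    - [0,0,0.0458]
    - [0,0,0.0458]
    - [0,0,0.0458]

```text
time: 45.3
ee_pos: [0.5897, 0.069, 0.226]
eef_rot: [1.0, 0.015, -0.002, -0.0]
ft_force: [0.9, 0.3, -0.2]
width: 0.0872
grip_force: 0.0
```

play_rows:
  claw: [0,0,0,0,0,0,0,0]
  delta_pos:
    - [0,0,0]
    - [-0.15,0.07,0]
    - [-0.15,0.07,0]
    - [-0.15,0.07,0]
    - [-0.15,0.07,0]
    - [-0.15,0.06,0]
    - [-0.15,0.06,0]
    - [0,0,0]
  delta_rot:
    - [0,0,0.0458]
    - [0,0,0]
    - [0,0,0]
    - [0,0,0]
    - [0,0,0]
    - [0,0,0]
    - [0,0,0]
    - [0,0,0]

```text
time: 46.1
ee_pos: [0.3996, 0.0075, 0.2267]
eef_rot: [0.998, -0.055, -0.001, 0.001]
ft_force: [0.1, 0.6, -0.8]
width: 0.0869
grip_force: 0.0
```

```bash
python3 -c "
from h import *
s=r.read_state();print(s['ee_pos'],s['joint_positions'].round(2))
go((.403,.012,.13),-6.2)"
```

```text
[0.39962352 0.00746599 0.22668762] [ 0.62 -0.17 -0.67  1.96 -0.11  1.32 -1.69]
turn [ 0.0008  0.0009 -0.0006] /1 = [ 0.0008  0.0009 -0.0006]  shift [ 0.0143 -0.0244  0.4834] /3 = [ 0.0048 -0.0081  0.1611]
```

```bash
python3 - <<'E'
from h import *
np.set_printoptions(precision=4,suppress=True)
s=r.read_state(); c=r.camera('wrist'); im=c['pixels']; hsv=cv2.cvtColor(im,cv2.COLOR_RGB2HSV)
pw=lambda p,z:plane(*ray(c,p,s),z)
print("expect grip pts",proj(c,(.4025,.011,.022),s),"pivot",proj(c,(.45,.006,.022),s))
m=((hsv[...,2]<75)).astype(np.uint8)*255; m[238:]=0; m[:,:200]=0;m[:,380:]=0
for k in cv2.findContours(m,0,1)[0]:
    if cv2.contourArea(k)>60: (cc,wh,a)=cv2.minAreaRect(k); b=cv2.boxPoints((cc,wh,a)); print("dark",np.round(cc),np.round(wh),round(a),b.round().tolist(),pw(cc,.022))
m=((hsv[...,1]<45)&(hsv[...,2]>170)).astype(np.uint8)*255; m[238:]=0; m[:,:200]=0;m[:,380:]=0
for k in cv2.findContours(m,0,1)[0]:
    if cv2.contourArea(k)>40: print("bright",cv2.minEnclosingCircle(k),cv2.contourArea(k),pw(cv2.minEnclosingCircle(k)[0],.022))
E
```

```text
expect grip pts [279.9266 178.6599] pivot [279.6209 137.2555]
bright ((279.362060546875, 141.4310302734375), 7.797522068023682) 166.5 [0.4453 0.0068 0.022 ]
bright ((209.55010986328125, 24.019832611083984), 25.81197166442871) 885.5 [0.5917 0.0698 0.022 ]
bright ((205.0, 12.0), 13.000100135803223) 94.5 [0.6077 0.0737 0.022 ]
```

```bash
python3 - <<'E'
from h import *
np.set_printoptions(precision=4,suppress=True)
s=r.read_state(); c=r.camera('wrist'); im=c['pixels']
for v in (165,175,185,195):
    row=im[v,235:330].max(axis=1).astype(int); d=np.where(row<100)[0]+235
    g=np.split(d,np.where(np.diff(d)>1)[0]+1); mids=[(k[0],k[-1]) for k in g if len(k)>2]; print(v,mids)
    if len(mids)==2: mu=(mids[0][0]+mids[0][1]+mids[1][0]+mids[1][1])/4; print(plane(*ray(c,(mu,v),s),.022))
for v in (90,100,110,120):
    print(v,im[v,250:310].max(axis=1)[::3])
E
```

```text
165 [(np.int64(263), np.int64(268)), (np.int64(292), np.int64(297))]
[0.4203 0.0098 0.022 ]
175 [(np.int64(261), np.int64(266)), (np.int64(294), np.int64(299))]
[0.4087 0.0111 0.022 ]
185 [(np.int64(258), np.int64(263)), (np.int64(297), np.int64(301))]
[0.397  0.0127 0.022 ]
195 [(np.int64(256), np.int64(260)), (np.int64(299), np.int64(303))]
[0.3851 0.0143 0.022 ]
90 [237 237 238 239 238 240 226  80  93 157 236 185 158  81  83 156 157 156
 155 156]
100 [233 233 233 234 232 218 196  80  80 105 148 140  79  78 130 139 153 153
 153 153]
110 [240 239 239 239 238 147 134 118 155 152 153 151 153 153 140 132 153 155
 153 154]
120 [242 242 243 242 243 226 131 101 161 162 159 154 155 141 130 107 147 146
 145 144]
```

play_rows:
  claw: [0,0,0,0,0,0,0,0]
  delta_pos:
    - [-0.011,-0.025,0]
    - [0,0,0.2]
    - [0,0,0.2]
    - [0,0,0.2]
    - [0,0,0.2]
    - [0,0,0.2]
    - [0,0,0.08]
    - [0,0,0]
  delta_rot:
    - [0,0,0.003]
    - [0,0,0]
    - [0,0,0]
    - [0,0,0]
    - [0,0,0]
    - [0,0,0]
    - [0,0,0]
    - [0,0,0]

```text
time: 47.0
ee_pos: [0.399, 0.0157, 0.0092]
eef_rot: [0.998, -0.058, -0.003, -0.001]
ft_force: [-0.1, 0.1, -0.5]
width: 0.0874
grip_force: 0.0
```

```bash
python3 -c "
from h import *
s=r.read_state();print(s['ee_pos'],s['ft_force'],s['joint_positions'].round(2))
go((.398,.0127,.002),-7)"
```

```text
[0.39898658 0.01574475 0.00916376] [-0.11068742  0.08854085 -0.49426218] [ 0.56  0.17 -0.73  2.2   0.15  0.82 -1.96]
turn [-0.0007  0.0023  0.002 ] /1 = [-0.0007  0.0023  0.002 ]  shift [-0.003   0.0157  0.0358] /1 = [-0.003   0.0157  0.0358]
```

play_rows:
  claw: [0,0,0.3,0.5,0.6,0.8,1,1]
  delta_pos:
    - [-0.003,0.012,0]
    - [0,0,0.034]
    - [0,0,0]
    - [0,0,0]
    - [0,0,0]
    - [0,0,0]
    - [0,0,0]
    - [0,0,0]
  delta_rot:
    - [0,0,0]
    - [0,0,0]
    - [0,0,0]
    - [0,0,0]
    - [0,0,0]
    - [0,0,0]
    - [0,0,0]
    - [0,0,0]

```text
time: 47.8
ee_pos: [0.3999, 0.012, 0.0049]
eef_rot: [0.998, -0.058, -0.001, -0.0]
ft_force: [-1.5, -0.4, 3.2]
width: 0.0472
grip_force: 8.4
```

play_rows:
  claw: [1,1,1,1,1]
  delta_pos:
    - [0,0,0]
    - [0,0,0]
    - [0,0,0]
    - [0,0,0]
    - [0,0,0]
  delta_rot:
    - [0,0,0]
    - [0,0,0]
    - [0,0,0]
    - [0,0,0]
    - [0,0,0]

```text
time: 48.3
ee_pos: [0.4, 0.0119, 0.005]
eef_rot: [0.998, -0.058, -0.001, -0.0]
ft_force: [-0.8, -1.0, 5.1]
width: 0.027
grip_force: 39.9
```

play_rows:
  claw: [1,1,1,1,1,1,1]
  delta_pos:
    - [0,0,-0.05]
    - [0,0,-0.1]
    - [0,0,-0.15]
    - [0,0,-0.15]
    - [0,0,-0.05]
    - [0,0,0]
    - [0,0,0]
  delta_rot:
    - [0,0,0]
    - [0,0,0]
    - [0,0,0]
    - [0,0,0]
    - [0,0,0]
    - [0,0,0]
    - [0,0,0]
  squeeze: 60

```text
time: 49.0
ee_pos: [0.3994, 0.0118, 0.104]
eef_rot: [0.998, -0.058, -0.001, 0.0]
ft_force: [-0.5, 0.5, -1.3]
width: 0.0266
grip_force: 59.9
```

```bash
cat > clampcheck.py <<'E'
from h import *
import sys
np.set_printoptions(precision=4,suppress=True)
s=r.read_state(); c=r.camera('wrist'); im=c['pixels']; hsv=cv2.cvtColor(im,cv2.COLOR_RGB2HSV); T=R.from_quat(s['eef_rot'])
print(s['time'],s['ee_pos'],s['ft_force'].round(1),s['width'],s['grip_force'],s['joint_positions'].round(2),"yaw",2*np.degrees(np.arctan2(s['eef_rot'][1],s['eef_rot'][0])))
m=((hsv[...,1]<60)&(hsv[...,2]>120)).astype(np.uint8)*255; m[230:]=0;m[:120]=0;m[:,:262]=0;m[:,306:]=0
for k in cv2.findContours(m,0,1)[0]:
    if cv2.contourArea(k)>80:
        cc,rad=cv2.minEnclosingCircle(k); P=plane(*ray(c,cc,s),s['ee_pos'][2]+.017)
        print("blob",cc,rad,cv2.contourArea(k),"pivot in tool mm",T.inv().apply(P-s['ee_pos'])*1e3)
# shaft tip seen by the top camera is fixed; report goal
go((.4841,.0829,s['ee_pos'][2]),-7)
E
python3 clampcheck.py
```

```text
49.0 [0.3994 0.0118 0.104 ] [-0.5  0.5 -1.3] 0.026608473257784253 59.93682503700256 [ 0.62 -0.02 -0.74  2.13 -0.02  1.03 -1.8 ] yaw -6.707228531912809
blob (283.5, 173.57894897460938) 20.874557495117188 1178.0 pivot in tool mm [ 51.5609  -0.2945 -17.1218]
turn [-0.0001  0.0011  0.0017] /1 = [-0.0001  0.0011  0.0017]  shift [ 0.3785 -0.4042 -0.0018] /3 = [ 0.1262 -0.1347 -0.0006]
```

```bash
python3 - <<'E'
from h import *
np.set_printoptions(precision=4,suppress=True)
s=r.read_state(); c=r.camera('wrist'); T=R.from_quat(s['eef_rot']); g=cv2.cvtColor(c['pixels'],cv2.COLOR_RGB2GRAY)
h=cv2.HoughCircles(cv2.medianBlur(g[120:235,240:330],5),cv2.HOUGH_GRADIENT,1,20,param1=80,param2=14,minRadius=12,maxRadius=28)
print(h)
for v in range(140,232,4): print(v,g[v,255:315:4])
for x,y,_ in (h[0] if h is not None else []): print(T.inv().apply(plane(*ray(c,(x+240,y+120),s),s['ee_pos'][2]+.017)-s['ee_pos'])*1e3)
E
```

```text
[[[43.5 55.5 18.8]]]
140 [ 82 173 203 202 203 203 202 202 201 201 201 201 201 198  80]
144 [ 92  88 201 201 200 199 199 199 197 197 198 197 197 163  83]
148 [ 98  80 199 199 198 197 197 195 194 195 193 195 197  80  85]
152 [ 99  82 106 198 199 198 199 165 188 199 200 200 202  79  95]
156 [100  93  80 201 202 127 131 132 133 132 197 208 123  80  97]
160 [ 97  97  80 178 130 143 167 170 170 165 130 210  78  92  98]
164 [ 97  98  88  83 170 167 167 169 170 169 171 112  79  98  97]
168 [ 96  98  95 137 169 168 168 170 173 170 170 169  85  97  98]
172 [ 97  96  98 173 168 167 170 170 171 169 171 168  93  95  97]
176 [ 94  94  97 173 166 166 171 167 169 171 171 166 102  94  97]
180 [ 92  95  95 168 165 165 167 170 169 172 169 163  96  97  96]
184 [173  95  93 116 164 166 168 170 168 170 167 145  96  96  99]
188 [202  94  95  95 165 167 166 169 169 170 164  99  95  97 194]
192 [204 108  93  95  94 185 168 168 169 173  91  93  96  92 201]
196 [202  61  89  75  59 202 201 201 202 201  95  73  91  69 197]
200 [170  59  60  59  56 202 203 202 202 202  94  60  59  61 127]
204 [ 61  63  62  63  57 175 166 159 149 141  74  62  64  62  62]
208 [ 60  64  62  61  57 157 168 175 185 193  71  61  62  65  64]
212 [ 63  63  63  62  58 211 211 209 210 208  74  61  63  61  62]
216 [ 61  63  60  63  57 210 210 211 210 210  67  59  62  63  60]
220 [ 63  62  61  62  60 210 209 212 211 211  56  59  62  61  61]
224 [ 78  62  62  60  57 212 212 212 212 212  57  62  62  62  62]
228 [ 80  61  62  61  59 212 213 213 214 213  56  62  61  63  62]
[ 50.6796  -0.2943 -17.1692]
```

```bash
python3 - <<'E'
from h import *
s=r.read_state(); c=r.camera('wrist'); T=R.from_quat(s['eef_rot'])
f=lambda x,z:proj(c,s['ee_pos']+T.apply([x,0,-z]),s)[1].round(1)
print("w4 pivot row if 47 ahead, top 28/30 up:",f(.047,.028),f(.047,.030))
for x in(.045,.047,.049,.051): print(x,[ (z,f(x,z)) for z in(.013,.017,.021)])
E
```

```text
w4 pivot row if 47 ahead, top 28/30 up: 188.9 190.1
0.045 [(0.013, np.float64(185.6)), (0.017, np.float64(187.6)), (0.021, np.float64(189.6))]
0.047 [(0.013, np.float64(181.5)), (0.017, np.float64(183.3)), (0.021, np.float64(185.3))]
0.049 [(0.013, np.float64(177.3)), (0.017, np.float64(179.0)), (0.021, np.float64(180.9))]
0.051 [(0.013, np.float64(173.1)), (0.017, np.float64(174.7)), (0.021, np.float64(176.5))]
```

play_rows:
  claw: [1,1,1,1,1,1,1]
  delta_pos:
    - [0,-0.1,0]
    - [0,-0.1,0]
    - [0,-0.1,0]
    - [0,-0.1,0]
    - [0,0,0]
    - [0,0,0]
    - [0,0,0]
  delta_rot:
    - [0,0,0]
    - [0,0,0]
    - [0,0,0]
    - [0,0,0]
    - [0,0,0]
    - [0,0,0]
    - [0,0,0]

```text
time: 49.85
ee_pos: [0.409, 0.0907, 0.1043]
eef_rot: [0.998, -0.059, -0.001, -0.0]
ft_force: [0.6, 0.4, -0.6]
width: 0.0266
grip_force: 59.9
```

```bash
python3 clampcheck.py; python3 -c "
from h import *
go((.4843,.0825,.101),-6.8)"
```

```text
49.85 [0.409  0.0907 0.1043] [ 0.6  0.4 -0.6] 0.026564823034423736 59.936622977256775 [ 0.52  0.04 -0.84  2.08  0.03  1.04 -2.03] yaw -6.735561158079371
blob (283.8283386230469, 173.70855712890625) 20.950130462646484 1179.5 pivot in tool mm [ 51.5029  -0.1456 -17.134 ]
turn [0.     0.0007 0.0014] /1 = [0.     0.0007 0.0014]  shift [ 0.3772 -0.0074  0.0007] /2 = [ 0.1886 -0.0037  0.0003]
turn [0.     0.0007 0.0002] /1 = [0.     0.0007 0.0002]  shift [ 0.3784 -0.0043  0.0171] /2 = [ 0.1892 -0.0021  0.0086]
```

play_rows:
  claw: [1,1,1,1,1,1,1,1]
  delta_pos:
    - [0.06,-0.004,0.01]
    - [0.06,0,0.007]
    - [0.06,0,0]
    - [0.06,0,0]
    - [0.06,0,0]
    - [0.05,0,0]
    - [0.028,0,0]
    - [0,0,0]
  delta_rot:
    - [0,0,0]
    - [0,0,0]
    - [0,0,0]
    - [0,0,0]
    - [0,0,0]
    - [0,0,0]
    - [0,0,0]
    - [0,0,0]

```text
time: 50.7
ee_pos: [0.4849, 0.0833, 0.1012]
eef_rot: [0.998, -0.059, -0.001, -0.0]
ft_force: [0.7, -0.3, -1.1]
width: 0.0269
grip_force: 59.9
```

```bash
python3 clampcheck.py; python3 -c "
from h import *
go((.4843,.0825,.093),-6.8)"
```

```text
50.7 [0.4849 0.0833 0.1012] [ 0.7 -0.3 -1.1] 0.02688911286297151 59.9368554353714 [ 0.47  0.24 -0.8   1.91  0.2   1.07 -2.1 ] yaw -6.714910968772533
blob (283.5, 173.79730224609375) 21.089845657348633 1181.0 pivot in tool mm [ 51.4535  -0.2947 -17.0882]
blob (283.5, 129.5) 23.505416870117188 895.5 pivot in tool mm [ 71.5746  -0.2974 -17.1228]
turn [-0.0001  0.0007  0.0017] /1 = [-0.0001  0.0007  0.0017]  shift [-0.001   0.0032 -0.0004] /1 = [-0.001   0.0032 -0.0004]
turn [-0.0001  0.0007  0.0006] /1 = [-0.0001  0.0007  0.0006]  shift [0.0003 0.005  0.0407] /1 = [0.0003 0.005  0.0407]
```

The shaft sits centred in the open jaws. I'll lower until the clamp touches the top collar.

play_rows:
  claw: [1,1,1,1]
  delta_pos:
    - [0,0.002,0.01]
    - [0,0,0.01]
    - [0,0,0.01]
    - [0,0,0]
  delta_rot:
    - [0,0,0]
    - [0,0,0]
    - [0,0,0]
    - [0,0,0]

```text
time: 51.15
ee_pos: [0.4841, 0.083, 0.095]
eef_rot: [0.998, -0.058, -0.001, -0.0]
ft_force: [0.2, 0.1, -0.5]
width: 0.0271
grip_force: 59.9
```

play_rows:
  claw: [1,1]
  delta_pos:
    - [0,0,0.01]
    - [0,0,0]
  delta_rot:
    - [0,0,0]
    - [0,0,0]

```text
time: 51.35
ee_pos: [0.4843, 0.083, 0.0931]
eef_rot: [0.998, -0.058, -0.001, -0.0]
ft_force: [-1.1, 0.1, -1.4]
width: 0.0269
grip_force: 59.9
```

play_rows:
  claw: [1,1]
  delta_pos:
    - [0,0,0.007]
    - [0,0,0]
  delta_rot:
    - [0,0,0]
    - [0,0,0]

```text
time: 51.55
ee_pos: [0.4845, 0.083, 0.0918]
eef_rot: [0.998, -0.058, -0.001, -0.0]
ft_force: [-0.9, 0.1, -1.4]
width: 0.0267
grip_force: 59.9
```

play_rows:
  claw: [1,1]
  delta_pos:
    - [0,0,0.006]
    - [0,0,0]
  delta_rot:
    - [0,0,0]
    - [0,0,0]

```text
time: 51.75
ee_pos: [0.4846, 0.0831, 0.0908]
eef_rot: [0.998, -0.058, -0.001, -0.0]
ft_force: [-0.3, 0.4, 1.6]
width: 0.0271
grip_force: 59.9
```

Contact, so I release.

play_rows:
  claw: [0.6,0.4,0.2,0,0,0,0]
  delta_pos:
    - [0,0,0]
    - [0,0,0]
    - [0,0,0]
    - [0,0,0]
    - [0,0,0]
    - [0,0,0]
    - [0,0,0]
  delta_rot:
    - [0,0,0]
    - [0,0,0]
    - [0,0,0]
    - [0,0,0]
    - [0,0,0]
    - [0,0,0]
    - [0,0,0]

```text
time: 52.45
ee_pos: [0.4844, 0.083, 0.0907]
eef_rot: [0.998, -0.058, -0.001, -0.0]
ft_force: [0.2, 0.4, -0.9]
width: 0.0747
grip_force: 0.0
```

play_rows:
  claw: [0,0,0,0,0,0,0,0]
  delta_pos:
    - [0,0,-0.05]
    - [0,0,-0.1]
    - [0,0,-0.2]
    - [0,0,-0.2]
    - [0,0,-0.2]
    - [0,0,-0.1]
    - [0,0,0]
    - [0,0,0]
  delta_rot:
    - [0,0,0]
    - [0,0,0]
    - [0,0,0]
    - [0,0,0]
    - [0,0,0]
    - [0,0,0]
    - [0,0,0]
    - [0,0,0]

```text
time: 53.25
ee_pos: [0.4846, 0.083, 0.2609]
eef_rot: [0.998, -0.058, -0.0, -0.0]
ft_force: [-0.7, 0.5, -0.6]
width: 0.0869
grip_force: 0.0
```

```bash
python3 - <<'E'
from h import *
s=r.read_state();print(s['time'],s['ee_pos'],s['ft_force'])
a=r.camera('side')['pixels'][190:290,215:335,::-1]; b=r.camera('wrist')['pixels'][0:240,120:440,::-1]
a=cv2.resize(a,None,fx=4,fy=4,interpolation=cv2.INTER_CUBIC); b=np.vstack([b,np.zeros((160,320,3),np.uint8)])
cv2.imwrite('pics/fin.png',np.hstack([a,b]))
E
```

```text
53.25 [0.48461873 0.08299277 0.26091118] [-0.70895095  0.49670164 -0.55540177]
```

View pics/fin.png

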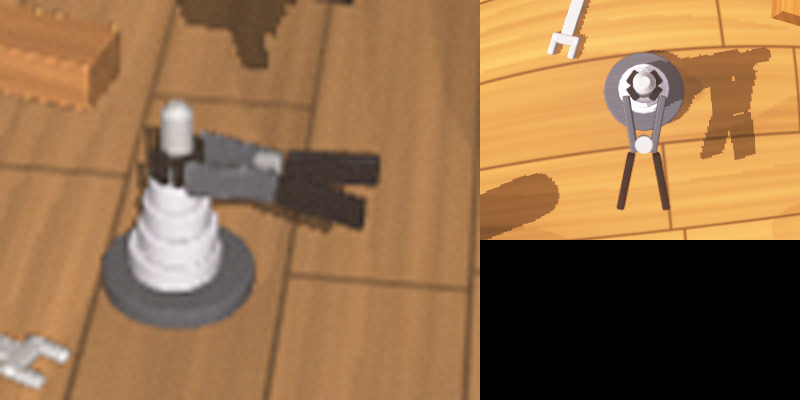

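The clamp is shut round the shaft on top of the stack. One numeric check of height and level before handing in.

```bash
python3 - <<'E'
from h import *
np.set_printoptions(precision=4,suppress=True)
s=r.read_state();w=r.camera('wrist');c=r.camera('side')
for n,a,b in(("pivot",(281.7,230.2),(284,145)),("handle end L top",(215+366/4,190+200/4),(620-360,208)),("handle end R top",(215+379/4,190+153/4),(666-360,208))):
    print(n,tri(ray(c,a),ray(w,b,s)))
hsv=cv2.cvtColor(w['pixels'],cv2.COLOR_RGB2HSV)
E
```

```text
pivot (array([0.5309, 0.0771, 0.108 ]), [np.float64(0.2298818574774715), np.float64(0.2298818574779095)])
handle end L top (array([0.4686, 0.1085, 0.1068]), [np.float64(1.3676898031186433), np.float64(1.3676898031185847)])
handle end R top (array([0.4639, 0.0621, 0.1091]), [np.float64(1.3588547210302884), np.float64(1.358854721030296)])
```

The pivot top is at 108 mm, against 109 mm expected, and both handle ends are within about 1 mm of that. The clamp is level and seated.

```bash
python3 -c "
from bench import r
print(r.close_job())"
```

```text
the job is handed in; nothing more can be done
None
```

I stacked the four collars present (60, 52, 44 and 36 mm) on the spindle, widest at the bottom and all the way down, clipped the clamp level against the top one, and handed the job in at about 53 s; no verdict was shown.

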